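Stack slip-casting moulds on the ware board

TASK

Finish the stack of closed plaster moulds on the plywood ware board, where the largest already lies: lay the medium one flat on the largest, then the small one flat on top, broad sides down and running the same way, with no mould overhanging the one under it. The medium mould stands on end: first lean it back with its broad face on the sloped metal rest, foot end down against the lip, and let go, then take it again from there to lay it flat. Set the plaster down gently, do not drop it, and leave the other things on the table where they are.

Things in the scene. Friction and masses are not known exactly. Their poses are not given: they have to be found in the camera images.
- ware_board: fixed plywood board lying on the table, 240 (x) x 140 (y) x 20 mm thick; origin under its centre, z up, x along its length; the stack goes on its top, 20 mm above the origin
- rest: fixed bare-metal rest, 44 mm wide (y; narrower than the medium mould), 125 mm long (x), origin under its centre at table level, z up; its own +x points roughly to the robot's left. Its flat slope faces its -x side and rises toward its +x at 45 degrees, 105 mm along the slope, top edge 94 mm high; at its foot a lip square to the slope stands out 24 mm
- rest_seat (a point): inner corner of the rest, where slope and lip meet, mid-width: 45 mm to the rest's own -x of its origin and 20 mm above the table; a mould leaning properly has its foot end face on the lip and its broad face on the slope
- mould_large: closed plaster mould (off-white block, parting line round its sides, dark pour hole in one end), 170 (x) x 66 (y) x 45 mm (z), 0.55 kg, lies flat and loose on the ware board from the start, along it; origin under its centre, x along its length
- large_end_a (a point): centre of the large mould's -x end face, 22.5 mm above its underside
- large_end_b (a point): centre of the large mould's +x end face (pour hole), 22.5 mm above its underside
- mould_medium: closed plaster mould of the same kind, 130 (z) x 52 (y) x 40 mm (x), about 0.3 kg; stands on end at the start, pour hole up; origin at the centre of its foot end face, z along its length toward the pour hole, x square to its two like broad faces; at the start x points to the robot's left, within 25 degrees of square to the line from the robot to it
- medium_end_a (a point): centre of the medium mould's foot end face (its origin)
- medium_end_b (a point): centre of the medium mould's pour-hole end face, 130 mm from the foot
- mould_small: closed plaster mould of the same kind, 95 (x) x 40 (y) x 35 mm (z), about 0.15 kg, lies flat; origin under its centre, x along its length
- small_end_a (a point): centre of the small mould's -x end face, 17.5 mm above its underside
- small_end_b (a point): centre of the small mould's +x end face (pour hole), 17.5 mm above its underside
- cup: bystander: white cup 72 mm across, 80 mm high, origin under its centre
- jar: bystander: amber jar 60 mm across, 100 mm high, origin under its centre
- mallet: bystander: mallet lying on the table beyond the moulds
- brush: bystander: brush lying on the table, left and near the robot
- scraper: bystander: flat scraper lying close to the robot
- bat: bystander: round plaster disc 140 mm across, 22 mm high, right and near the robot
Not all that is in view belongs to the job. Leave any red look-alike of the mould_medium alone.

How it is judged:
On the way, in this order (a step that is already met when the one before it is completed fails the run):
1. the medium mould leans by itself on the sloped rest, broad face on the slope and foot end on the lip, released and at rest (angle between mould_medium's own z axis and vertical between 0.67 and 0.9 rad and angle between the y axis of mould_medium and the y axis of rest, either way round below 0.2 rad and x of medium_end_a in the frame of rest between -0.073 and -0.045 m and y of medium_end_a in the frame of rest between -0.015 and 0.015 m and z of medium_end_a in the frame of rest between 0.024 and 0.048 m and contact force between mould_medium and rest above 0.5 N and contact force between mould_medium and the fingers below 0.05 N and linear speed of mould_medium below 0.02 m/s), for 0.2 s.
2. the large mould lies on the ware board and the medium mould lies flat on it, not overhanging, released (x of large_end_a in the frame of ware_board between -0.121 and 0.121 m and y of large_end_a in the frame of ware_board between -0.038 and 0.038 m and z of large_end_a in the frame of ware_board between 0.037 and 0.049 m and x of large_end_b in the frame of ware_board between -0.121 and 0.121 m and y of large_end_b in the frame of ware_board between -0.038 and 0.038 m and z of large_end_b in the frame of ware_board between 0.037 and 0.049 m and angle between the z axis of mould_large and the z axis of ware_board, either way round below 0.06 rad and x of medium_end_a in the frame of mould_large between -0.086 and 0.086 m and y of medium_end_a in the frame of mould_large between -0.008 and 0.008 m and z of medium_end_a in the frame of mould_large between 0.059 and 0.071 m and x of medium_end_b in the frame of mould_large between -0.086 and 0.086 m and y of medium_end_b in the frame of mould_large between -0.008 and 0.008 m and z of medium_end_b in the frame of mould_large between 0.059 and 0.071 m and angle between the x axis of mould_medium and the z axis of mould_large, either way round below 0.06 rad and contact force between each of mould_medium, mould_large and the fingers below 0.05 N and linear speed of each of mould_medium, mould_large below 0.02 m/s), for 0.2 s.
At the end, for the whole second after the job is handed in: large mould flat on the ware board with all of its base on the board, medium mould flat on its broad side on the large one, small mould flat on the medium one, each base overhanging the one under it by no more than 1 mm on any side, all released and at rest (all of step 2 and y of small_end_a in the frame of mould_medium between -0.007 and 0.007 m and z of small_end_a in the frame of mould_medium between -0.001 and 0.131 m and y of small_end_b in the frame of mould_medium between -0.007 and 0.007 m and z of small_end_b in the frame of mould_medium between -0.001 and 0.131 m and z of small_end_a in the frame of mould_large between 0.096 and 0.109 m and z of small_end_b in the frame of mould_large between 0.096 and 0.109 m and angle between the z axis of mould_small and the z axis of mould_large, either way round below 0.06 rad and contact force between mould_small and the fingers below 0.05 N and linear speed of mould_small below 0.02 m/s); the robot touches nothing.
It fails at once if a bystander (cup, jar, mallet, brush, scraper or plaster disc) is moved by more than 30 mm (distance of any of cup, jar, mallet, brush, scraper, bat from where it was at the start of the episode above 0.03 m).
It fails at once if a mould is dropped: it moves faster than 0.6 m/s (a fall of about 18 mm) with no finger on it ((linear speed of mould_large above 0.6 m/s and contact force between mould_large and the fingers below 0.01 N) or (linear speed of mould_medium above 0.6 m/s and contact force between mould_medium and the fingers below 0.01 N) or (linear speed of mould_small above 0.6 m/s and contact force between mould_small and the fingers below 0.01 N)).
It fails at once if plaster is banged down or pressed hard: more than 90 N between a mould and what it is set on (contact force between mould_large and ware_board above 90 N or contact force between mould_medium and rest above 90 N or contact force between mould_medium and mould_large above 90 N or contact force between mould_small and mould_medium above 90 N).
It also fails if it takes over 67 s, if anything falls off the work surface, if the arm or the gripper's body presses on something with over 40 N, if the wrist force passes 120 N, or if a joint passes its speed limit or range.

ROBOT

A 7-joint arm with a two-finger parallel gripper is mounted at the origin on the work surface. World frame = base frame: x ahead of the robot, y to its left, z up, the work surface at z = 0. Lengths are in m, angles in rad, forces in N, time in s.
With the tool pointing down it reaches from about 0.4 to 0.85 m from the base axis. Payload 10.4 kg.
Tool frame: the origin (TCP) lies midway between the tips of the shut fingers; the grasp point (between the pads) lies 19 mm behind it; z points along the fingers, y is the line along which they close (so a half turn about z gives the same grasp; the last joint's range is limited). The gripper opens to 87 mm and grips with 3 to 60 N. Pads are 19 mm wide; open, the fingers measure 117 mm over their backs; the gripper's body (75 mm by 190 mm) begins 51 mm behind the grasp point.
Start: joints at [-1.289, 0.332, -0.065, 1.46, 0.022, 1.35, -0.088], TCP at [0.188, 0.596, 0.195] pointing down, gripper open.
Joint ranges: [-2.6, 2.6], [-0.5, 2.12], [-1.47, 1.34], [0.16, 2.42], [-1.27, 4.41], [0.06, 2.06], [-2.6, 2.6]. Speed limits (rad/s): [2.22, 2.22, 2.79, 2.79, 3.14, 3.14, 3.14].

INTERFACE

Orientations are given as a unit quaternion [x, y, z, w].
In Python, from bench import r gives the robot as it stands.
- The arm moves only by the tool arm_command, never from a script. Its arguments are lists of equal length, an entry for each row: "xyz": the shift along the world's x, y, z in m, a list of three; "rot": the turn, a rotation vector about the world's x, y, z in rad, a list of three. In form: {"xyz": [[tx, ty, tz], ...], "rot": [[ax, ay, az], ...]}. A call has 1 to 20 rows; each row is the pose to reach, as a shift and turn from the pose commanded when the call began; what a row does not reach only later rows make up. A row lasts 1/12 s, in which the tool goes at most 41.7 mm and 7.16 degrees, less where a joint would pass 70% of its speed; a pose out of reach is approached as far as the arm can. A call with a gripper value outside its range is refused whole. "grip" is the opening, from 0 (shut) to 1 (fully open), set as the call begins (left out, the last holds). The fingers move at their own pace and stop on an object; "squeeze" is the grip in N (left out, the last holds). Time passes only in rows, so rows that repeat a pose let the fingers close. It gives the time, the measured TCP pose, the force, the opening and the grip force at its end, in the units of the state.
- r.read_state(): the state, without advancing time (a new reading comes with each control period).
- r.camera(name): name is "scene" or "top"; returns the picture (420x560x3 uint8, red, green, blue); there is no depth.
- r.camera_model(name): a dict with "fx", "fy", "cx", "cy" (pixels), "T" (4x4, takes a point from camera to world coordinates). Camera axes: x right, y up, looking along -z (the intrinsics and any distortion apply to the point x, -y, -z); pixel columns grow to the right and rows downward; lengths in m; the calibration is good to about 2 mm. A picture is of the moment at which its call begins. camera_model takes no time and is no camera call.
- r.close_job(): hands the job in; it is judged then, once.
Trained networks look in the newest picture that a camera, given by its name, has taken for a name from the list of things; names that differ only in an ending like _2 or _b are one class to them, and where a whole thing is asked for, a point or a joint stands for the part that bears it (a point fixed in the world has none). Each returns a list of dicts, best first, with "conf" (0 to 1); they miss things now and then, are a little off and sometimes report something else, mostly with a low value. They report only what shows in the picture. A call takes as long as a camera call. They do not tell look-alikes from the thing itself.
- r.look_for(label, camera): "at" ([x, y, z] in m, in the coordinates of the camera as it stood for that picture, good to about 4 mm: the middle of the surface that is visible of it).
- r.spot_point(label, camera): "at" ([x, y, z] in m, in the coordinates of the camera as it stood for that picture, good to about 4 mm: a listed point, or the origin of a listed thing).
The state is a dict: "time": time; "joint_positions": joint angles; "joint_vel": joint speeds; "joint_torque": joint torques, N m; "ee_pos": TCP position; "eef_rot": TCP orientation; "ft_force": force on the tool from outside, world axes, zero at the start; "torque": the same for the moment, N m; "width": finger opening in m; "grip_force": force on a finger pad.
Only numpy, scipy, OpenCV 4.12 (cv2) and the standard library are available. Lean on these libraries where they do the work, as an engineer would, in place of code of your own. Each camera call takes 0.05 s, during which the arm holds its last target. There are 200 camera calls.

## Working session

There is one attempt and no reset: what is moved stays moved. The work goes in short steps, Python scripts to look and compute and a tool call to move; the robot and the scene stay as the last step left them, time stands still between calls to the robot, and variables do not carry over. Pictures are saved under pics/ and viewed, at most 10 in all, crops included, and the job is handed in when it is done.

Besides the shell and the picture viewer there is one more tool, called as a command line: name --argument value ..., lists and objects as JSON in quotes. arm_command: Moves the arm, as the interface text tells. Its arguments: {"type":"object","properties":{"xyz":{"type":"array"},"rot":{"type":"array"},"grip":{"type":"number"},"squeeze":{"type":"number"}},"required":["xyz","rot"]}

```bash
ls; mkdir -p pics; cat > h.py <<'E'
import numpy as np, cv2
from bench import r
from scipy.spatial.transform import Rotation as R
def w(cam,p):
    T=np.array(r.camera_model(cam)["T"]); return T[:3,:3]@np.array(p)+T[:3,3]
def px(cam,P):
    m=r.camera_model(cam);T=np.array(m["T"]);c=T[:3,:3].T@(np.array(P)-T[:3,3])
    return (m["cx"]+m["fx"]*c[0]/-c[2], m["cy"]+m["fy"]*-c[1]/-c[2])
def snap(cam,f=None):
    im=r.camera(cam)
    if f: cv2.imwrite("pics/"+f,cv2.cvtColor(im,cv2.COLOR_RGB2BGR))
    return im
def show(cam,labels,fn="spot_point",n=2):
    for l in labels:
        for d in getattr(r,fn)(l,cam)[:n]:
            p=w(cam,d["at"]); print(cam,fn[:4],l,round(d["conf"],2),p.round(3),np.round(px(cam,p)))
E
python3 - <<'E'
from h import *
for c in("scene","top"):
    snap(c,c+"0.png"); m=r.camera_model(c); print({k:(v if k!="T" else np.round(v,3).tolist()) for k,v in m.items()})
    show(c,["ware_board","rest","rest_seat","large_end_a","large_end_b","medium_end_a","medium_end_b","small_end_a","small_end_b","mould_small","mould_medium"])
print(r.read_state())
E
```

```text
pics
{'fx': 390.91078743191156, 'fy': 390.91078743191156, 'cx': 284.4829255663, 'cy': 211.1916039985609, 'T': [[-0.059, -0.737, 0.673, 1.264], [0.998, -0.034, 0.049, -0.018], [-0.013, 0.675, 0.738, 0.931], [0.0, 0.0, 0.0, 1.0]]}
scene spot ware_board 0.97 [ 0.567  0.264 -0.006] [399. 255.]
scene spot rest 0.75 [ 0.508 -0.045 -0.   ] [294. 234.]
scene spot rest 0.4 [ 0.744 -0.331 -0.001] [184. 299.]
scene spot rest_seat 0.85 [ 0.508 -0.089  0.017] [280. 230.]
scene spot large_end_a 0.94 [0.645 0.287 0.042] [415. 268.]
scene spot large_end_a 0.93 [0.474 0.27  0.041] [400. 221.]
scene spot large_end_b 0.94 [0.645 0.287 0.042] [415. 268.]
scene spot large_end_b 0.93 [0.474 0.27  0.041] [400. 221.]
scene spot medium_end_a 0.93 [ 0.634 -0.432  0.13 ] [146. 235.]
scene spot medium_end_a 0.92 [ 0.518 -0.438  0.003] [167. 231.]
scene spot medium_end_b 0.93 [ 0.634 -0.432  0.13 ] [146. 235.]
scene spot medium_end_b 0.92 [ 0.518 -0.438  0.003] [167. 231.]
scene spot small_end_a 0.74 [ 0.655 -0.31   0.017] [198. 268.]
scene spot small_end_a 0.59 [ 0.553 -0.318  0.018] [202. 239.]
scene spot smal
[... 1776 characters left out ...]
49 ,  0.33220815, -0.06470769,  1.46010738,  0.02159239,
        1.34990563, -0.0885195 ]), 'joint_vel': array([-1.60194158e-05,  1.60771933e-03,  2.30694531e-04, -5.27482002e-04,
        3.17615510e-04, -9.99181481e-04,  2.34344082e-03]), 'joint_torque': array([-1.22971698e-03, -6.23030949e+01,  2.35498336e-02, -3.90138745e+01,
       -6.12287270e-02,  3.12042923e-02, -5.55872447e-06]), 'ee_pos': array([0.18753338, 0.59621975, 0.19496692]), 'eef_rot': array([ 1.51806765e-01,  9.88410191e-01,  3.40262268e-05, -8.87025850e-06]), 'ft_force': array([ 0.72392793, -0.56033908, -0.4219544 ]), 'torque': array([-0.0055997 ,  0.04529836, -0.00227713]), 'grip_force': 0.0, 'width': 0.08712611154716318}
```

```bash
python3 - <<'E'
import cv2
a=cv2.imread("pics/scene0.png")
cv2.imwrite("pics/s0b.png",cv2.resize(a,(784,588),interpolation=cv2.INTER_CUBIC))
b=cv2.imread("pics/top0.png")[80:320,90:450]
cv2.imwrite("pics/t0b.png",cv2.resize(b,None,fx=2.2,fy=2.2,interpolation=cv2.INTER_CUBIC))
E
```

```text
(no output)
```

View pics/s0b.png

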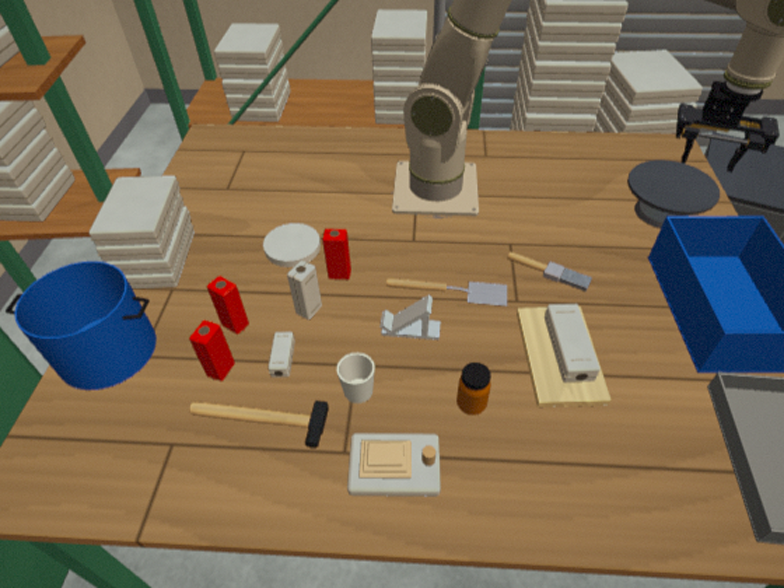

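View pics/t0b.png

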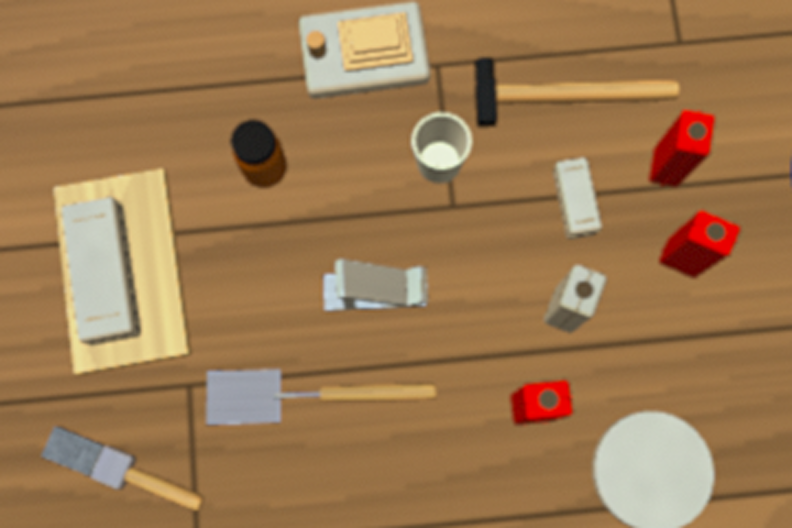

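The white mould at top pixel (351,215), scene (217,207), is the medium one. It is the only off-white block standing on end. The three red look-alikes are at scene pixels ~(152,250), (163,217) and (241,181), and I leave those alone. Small mould is at top (351,171), the large one on its board at (136,202), and the rest at (261,211) between them. Next I fit exact poses from silhouettes.

```bash
cat > fit.py <<'E'
from h import *
from scipy.optimize import minimize
def box(lx,ly,z0,z1): return np.array([[sx*lx/2,sy*ly/2,z] for sx in(-1,1) for sy in(-1,1) for z in(z0,z1)])
def rr(c): return [np.array(c)]
REST=[box(.125,.044,0,.004),
 np.array([[x,y,z] for y in(-.022,.022) for x,z in((-.045,.02),(.029,.094),(-.0415,.0165),(.0325,.0905))]),
 np.array([[x,y,z] for y in(-.022,.022) for x,z in((-.045,.02),(-.062,.037),(-.0485,.0165),(-.0655,.0335))])]
def white(im):
    h=cv2.cvtColor(im,cv2.COLOR_RGB2HSV); return ((h[...,1]<60)&(h[...,2]>60)).astype(np.uint8)
def yellow(im):
    h=cv2.cvtColor(im,cv2.COLOR_RGB2HSV); return ((h[...,2]>150)&(h[...,0]>15)).astype(np.uint8)
def render(parts,P,cam,z=0):
    x,y,a=P; M=R.from_euler('z',a).as_matrix(); o=np.zeros((420,560),np.float32)
    for b in parts:
        q=np.array([px(cam,M@p+[x,y,z]) for p in b])
        hull=cv2.convexHull((q*16).round().astype(np.int32))
        t=np.zeros((420,560),np.uint8); cv2.fillConvexPoly(t,hull,255,cv2.LINE_AA,4); o=np.maximum(o,t/255.)
    return o
def comp(mask,seed):
    n,l,s,c=cv2.connectedComponentsWithStats(mask)
    u,v=int(seed[0]),int(seed[1]); w_=l[v-6:v+7,u-6:u+7]; w_=w_[w_>0]
    return (l==np.bincount(w_).argmax()).astype(np.float32)
def fit(name,parts,P0,z,masks):
    def cost(P,cams): 
        s=0
        for c in cams:
            o=render(parts,P,c,z); m=masks[c]; s+=np.abs(o-m).sum()/m.sum()
        return s
    out={}
    for cams in (("top",),("scene",),("scene","top")):
        S=np.array([P0,P0+[.01,0,0],P0+[0,.01,0],P0+[0,0,.15]])
        k=minimize(lambda P:cost(P,cams),P0,method="Nelder-Mead",options=dict(initial_simplex=S,xatol=1e-4,fatol=1e-4,maxiter=200))
        print(name,cams,k.x.round(4),"deg",round(np.degrees(k.x[2]),1),"err",round(k.fun,3)); 
    return k.x
E
python3 - <<'E'
from fit import *
ims={c:cv2.cvtColor(cv2.imread(f"pics/{c}0.png"),cv2.COLOR_BGR2RGB) for c in("scene","top")}
def go(name,parts,P0,z,seedz):
    P0=np.array(P0); masks={}
    for c in ims:
        masks[c]=comp(white(ims[c]),px(c,[P0[0],P0[1],seedz])); print(name,c,"area",masks[c].sum(),render(parts,P0,c,z).sum())
    return fit(name,parts,P0,z,masks)
go("medium",[box(.04,.052,0,.13)],[.466,-.278,1.1],0,.1)
go("small",[box(.095,.04,0,.035)],[.603,-.311,0.0],0,.035)
go("large",[box(.17,.066,0,.045)],[.561,.278,0.09],.02,.065)
go("rest",REST,[.511,-.047,1.57],0,.05)
E
```

```text
medium scene area 1587.0 886.7450980392157
medium top area 283.0 662.8901960784315
medium ('top',) [ 0.4663 -0.2807  0.752 ] deg 43.1 err 1.164
medium ('scene',) [ 0.3476 -0.3205  1.2126] deg 69.5 err 0.567Traceback (most recent call last):
  File "<stdin>", line 8, in <module>
  File "<stdin>", line 7, in go
  File "fit.py", line 32, in fit
    k=minimize(lambda P:cost(P,cams),P0,method="Nelder-Mead",options=dict(initial_simplex=S,xatol=1e-4,fatol=1e-4,maxiter=200))
    res = _minimize_neldermead(fun, x0, args, callback, bounds=bounds,
                               **options)
    fsim[j] = func(sim[j])
              ~~~~^^^^^^^^
    fx = function(np.copy(x), *(wrapper_args + args))
  File "fit.py", line 32, in <lambda>
    k=minimize(lambda P:cost(P,cams),P0,method="Nelder-Mead",options=dict(initial_simplex=S,xatol=1e-4,fatol=1e-4,maxiter=200))
                        ~~~~^^^^^^^^
  File "fit.py", line 27, in cost
    o=render(parts,P,c,z); m=masks[c]; s+=np.abs(o-m).sum()/m.sum()
  File "fit.py", line 15, in render
    q=np.array([px(cam,M@p+[x,y,z]) for p in b])
                ~~^^^^^^^^^^^^^^^^^
  File "h.py", line 7, in px
    m=r.camera_model(cam);T=np.array(m["T"]);c=T[:3,:3].T@(np.array(P)-T[:3,3])
ValueError: time passes only in moves, steps and waits
```

```bash
python3 - <<'E'
s=open("h.py").read()
s=s.replace("def w(","_M={}\ndef cm(c):\n    if c not in _M: _M[c]=r.camera_model(c)\n    return _M[c]\ndef w(",1)
s=s.replace('r.camera_model(cam)["T"]','cm(cam)["T"]').replace('m=r.camera_model(cam)','m=cm(cam)')
open("h.py","w").write(s)
open("fit.py","a").write('''
def gcmask(im,parts,P,c,z):
    o=(render(parts,P,c,z)>.5).astype(np.uint8); K=lambda n:np.ones((n,n),np.uint8)
    m=np.full(o.shape,cv2.GC_BGD,np.uint8); m[cv2.dilate(o,K(15))>0]=cv2.GC_PR_BGD; m[o>0]=cv2.GC_PR_FGD; m[cv2.erode(o,K(9))>0]=cv2.GC_FGD
    ys,xs=np.where(o); a,b,e,f=max(ys.min()-30,0),ys.max()+30,max(xs.min()-30,0),xs.max()+30
    mm=m[a:b,e:f].copy(); cv2.grabCut(im[a:b,e:f].copy(),mm,None,np.zeros((1,65)),np.zeros((1,65)),5,cv2.GC_INIT_WITH_MASK)
    out=np.zeros(o.shape,np.float32); out[a:b,e:f]=np.isin(mm,(1,3)); return out
def gofit(ims,name,parts,P0,z):
    P0=np.array(P0,float)
    masks={c:gcmask(ims[c],parts,P0,c,z) for c in ims}
    P=fit(name,parts,P0,z,masks); return P,masks
def overlay(ims,items,fn):
    tiles=[]
    for c in ims:
        im=cv2.resize(cv2.cvtColor(ims[c],cv2.COLOR_RGB2BGR),None,fx=4,fy=4,interpolation=cv2.INTER_CUBIC)
        for parts,P,z in items:
            o=cv2.resize((render(parts,P,c,z)*255).astype(np.uint8),None,fx=4,fy=4)
            cv2.drawContours(im,cv2.findContours((o>127).astype(np.uint8),0,2)[0],-1,(0,255,0),1)
        for parts,P,z in items:
            u,v=px(c,[P[0],P[1],z+.04]); u,v=int(4*u),int(4*v); tiles.append(cv2.resize(im[max(v-150,0):v+150,max(u-130,0):u+130],(190,220)))
    n=len(items); cv2.imwrite("pics/"+fn,np.vstack([np.hstack(tiles[:n]),np.hstack(tiles[n:])]))
''')
E
python3 - <<'E'
from fit import *
ims={c:cv2.cvtColor(cv2.imread(f"pics/{c}0.png"),cv2.COLOR_BGR2RGB) for c in("scene","top")}
it=[]
for n,p,P0,z in [("medium",[box(.04,.052,0,.13)],[.466,-.278,1.1],0),("small",[box(.095,.04,0,.035)],[.603,-.311,0.0],0),
 ("large",[box(.17,.066,0,.045)],[.561,.278,0.09],.02),("rest",REST,[.511,-.047,1.57],0)]:
    P,m=gofit(ims,n,p,P0,z); it.append((p,P,z))
overlay(ims,it,"ov0.png")
E
```

```text
medium ('top',) [ 0.4657 -0.2813  0.8349] deg 47.8 err 0.238
medium ('scene',) [ 0.4683 -0.2792  1.5156] deg 86.8 err 0.188
medium ('scene', 'top') [ 0.4651 -0.2813  0.768 ] deg 44.0 err 0.513
small ('top',) [ 0.6094 -0.3156 -0.0579] deg -3.3 err 0.443
small ('scene',) [ 0.5978 -0.315   0.2042] deg 11.7 err 0.443
small ('scene', 'top') [ 0.6039 -0.3129  0.1644] deg 9.4 err 0.926
large ('top',) [0.5605 0.2827 0.0884] deg 5.1 err 0.07
large ('scene',) [0.5571 0.279  0.0648] deg 3.7 err 0.11
large ('scene', 'top') [0.5577 0.282  0.0894] deg 5.1 err 0.198
rest ('top',) [ 0.5134 -0.0402  1.5015] deg 86.0 err 0.146
rest ('scene',) [ 0.5085 -0.0385  1.5573] deg 89.2 err 0.253
rest ('scene', 'top') [ 0.5117 -0.0398  1.5203] deg 87.1 err 0.427
```

View pics/ov0.png

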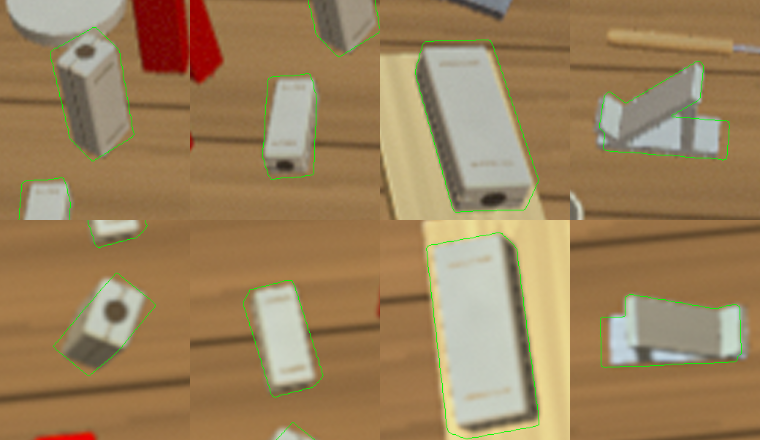

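```bash
cat >> fit.py <<'E'
def smask(im,parts,P,c,z,k=13,thr=None):
    o=(render(parts,P,c,z)>.5).astype(np.uint8); d=cv2.dilate(o,np.ones((k,k),np.uint8))
    S=cv2.cvtColor(cv2.resize(im,None,fx=1,fy=1),cv2.COLOR_RGB2HSV)[...,1]
    if thr is None:
        v=S[d>0]; thr,_=cv2.threshold(v.reshape(-1,1),0,255,cv2.THRESH_OTSU)
    m=((S<thr)&(d>0)).astype(np.uint8); m=comp(m,px(c,[P[0],P[1],z+.03]))
    m=cv2.morphologyEx(m,cv2.MORPH_CLOSE,np.ones((5,5),np.uint8)); print(c,"thr",thr,"area",m.sum(),o.sum()); return m
def gofit(ims,name,parts,P0,z,k=13,thr=None):
    P0=np.array(P0,float); masks={c:smask(ims[c],parts,P0,c,z,k,thr) for c in ims}
    return fit(name,parts,P0,z,masks),masks
E
python3 - <<'E'
from fit import *
ims={c:cv2.cvtColor(cv2.imread(f"pics/{c}0.png"),cv2.COLOR_BGR2RGB) for c in("scene","top")}
it=[]
for n,p,P0,z in [("medium",[box(.04,.052,0,.13)],[.466,-.278,1.1],0),("small",[box(.095,.04,0,.035)],[.603,-.311,0.0],0),
 ("large",[box(.17,.066,0,.045)],[.561,.278,0.09],.02),("rest",REST,[.511,-.047,1.57],0)]:
    P,m=gofit(ims,n,p,P0,z); it.append((p,P,z))
overlay(ims,it,"ov1.png")
E
```

```text
scene thr 84.0 area 963.0 889
top thr 92.0 area 534.0 660
medium ('top',) [ 0.4665 -0.281   0.8862] deg 50.8 err 0.194
medium ('scene',) [ 0.4371 -0.2888  1.4635] deg 83.9 err 0.191
medium ('scene', 'top') [ 0.4646 -0.2801  0.9122] deg 52.3 err 0.542
scene thr 76.0 area 483.0 635
top thr 83.0 area 554.0 691
small ('top',) [ 0.6035 -0.3129 -0.0095] deg -0.5 err 0.249
small ('scene',) [ 0.5999 -0.3127  0.1416] deg 8.1 err 0.243
small ('scene', 'top') [ 0.603  -0.3116  0.1091] deg 6.2 err 0.527
scene thr 64.0 area 1467.0 1744
top thr 60.0 area 1534.0 2082
large ('top',) [0.5665 0.2798 0.16  ] deg 9.2 err 0.349
large ('scene',) [0.5554 0.2803 0.0537] deg 3.1 err 0.172
large ('scene', 'top') [0.5575 0.28   0.0599] deg 3.4 err 0.541
scene thr 72.0 area 901.0 899
top thr 85.0 area 950.0 987
rest ('top',) [ 0.5123 -0.0459  1.5149] deg 86.8 err 0.102
rest ('scene',) [ 0.5105 -0.0424  1.5324] deg 87.8 err 0.177
rest ('scene', 'top') [ 0.5118 -0.0443  1.5245] deg 87.3 err 0.302
```

View pics/ov1.png

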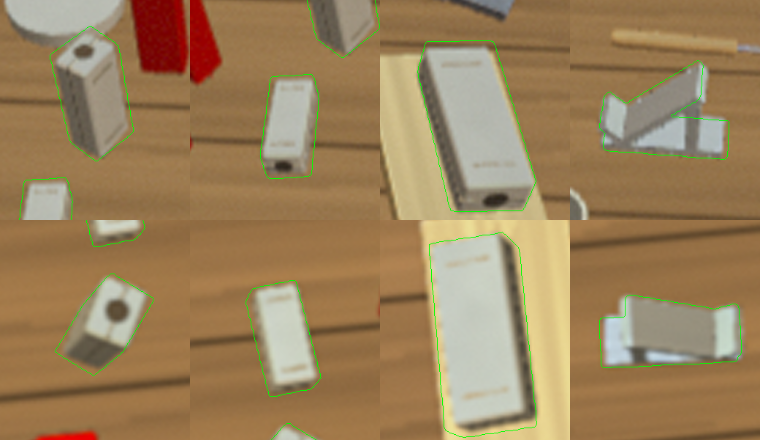

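Overlays now sit on the objects (outlines about 1 px large): rest (0.512,-0.044), yaw 87°; medium (0.466,-0.280), yaw about 53°; large (0.558,0.280), about 4.5°; small (0.603,-0.312), about 4°. I'll move above the medium mould.

arm_command --xyz '[[0.13, -0.16, 0.08], [0.13, -0.16, 0.08], [0.13, -0.16, 0.08], [0.13, -0.16, 0.08], [0.27, -0.42, 0.08], [0.27, -0.42, 0.08], [0.27, -0.42, 0.08], [0.27, -0.42, 0.08], [0.27, -0.42, 0.08], [0.27, -0.42, 0.08], [0.278, -0.876, 0.07], [0.278, -0.876, 0.07], [0.278, -0.876, 0.07], [0.278, -0.876, 0.07], [0.278, -0.876, 0.07], [0.278, -0.876, 0.07], [0.278, -0.876, 0.07], [0.278, -0.876, 0.07], [0.278, -0.876, 0.07], [0.278, -0.876, 0.07]]' --rot '[[0, 0, -0.3], [0, 0, -0.3], [0, 0, -0.3], [0, 0, -0.3], [0, 0, -1.0], [0, 0, -1.0], [0, 0, -1.0], [0, 0, -1.0], [0, 0, -1.0], [0, 0, -1.0], [0, 0, -1.9], [0, 0, -1.9], [0, 0, -1.9], [0, 0, -1.9], [0, 0, -1.9], [0, 0, -1.9], [0, 0, -1.9], [0, 0, -1.9], [0, 0, -1.9], [0, 0, -1.9]]' --grip 1.0

```text
time: 2.87
ee_pos: [0.4524, -0.1574, 0.2665]
eef_rot: [0.892, 0.451, 0.001, 0.0]
ft_force: [0.8, 0.5, 0.2]
width: 0.0869
grip_force: 0.0
```

arm_command --xyz '[[0, 0, 0], [0, 0, 0], [0, 0, 0]]' --rot '[[0, 0, 0], [0, 0, 0], [0, 0, 0]]'

```text
time: 3.12
ee_pos: [0.4527, -0.1547, 0.266]
eef_rot: [0.892, 0.451, 0.0, -0.0]
ft_force: [-0.1, 1.1, -0.6]
width: 0.0868
grip_force: 0.0
```

```bash
python3 - <<'E'
from fit import *
s=r.read_state(); print(s["time"],s["ee_pos"],R.from_quat(s["eef_rot"]).as_matrix().round(3).tolist(),s["joint_positions"].round(3))
E
```

```text
3.1167 [ 0.45271052 -0.154714    0.26598929] [[0.592, 0.806, -0.0], [0.806, -0.592, 0.0], [0.0, -0.0, -1.0]] [-0.525 -0.079  0.729  1.75   0.053  1.451 -0.438]
```

arm_command --xyz '[[0.005, -0.04, 0], [0.009, -0.08, 0], [0.013, -0.115, 0], [0.013, -0.125, 0], [0.013, -0.125, -0.03], [0.013, -0.125, -0.06], [0.013, -0.125, -0.09], [0.013, -0.125, -0.12], [0.013, -0.125, -0.145], [0.013, -0.125, -0.165], [0.013, -0.125, -0.184], [0.013, -0.125, -0.184]]' --rot '[[0, 0, 0], [0, 0, 0], [0, 0, 0], [0, 0, 0], [0, 0, 0], [0, 0, 0], [0, 0, 0], [0, 0, 0], [0, 0, 0], [0, 0, 0], [0, 0, 0], [0, 0, 0]]'

```text
time: 4.12
ee_pos: [0.4644, -0.2771, 0.0785]
eef_rot: [0.892, 0.453, -0.002, -0.002]
ft_force: [-0.3, 0.9, 0.2]
width: 0.0872
grip_force: 0.0
```

```bash
python3 - <<'E'
from fit import *
t=[]
for c in("scene","top"):
    im=cv2.cvtColor(snap(c),cv2.COLOR_RGB2BGR); u,v=map(int,px(c,[.466,-.28,.1])); t.append(cv2.resize(im[v-50:v+50,u-50:u+50],(390,390),interpolation=cv2.INTER_CUBIC))
cv2.imwrite("pics/g1.png",np.hstack(t))
E
```

```text
(no output)
```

View pics/g1.png

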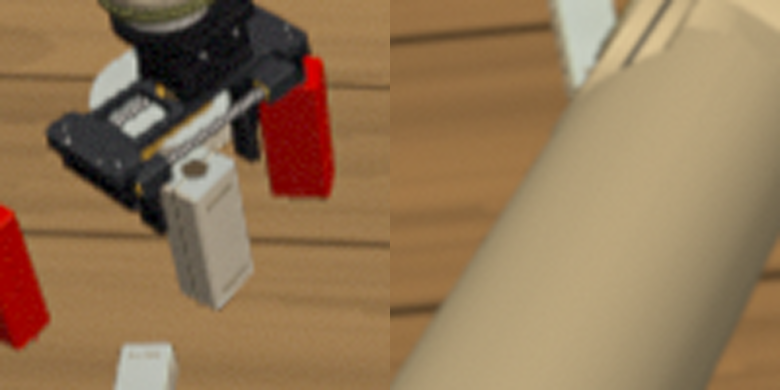

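The scene view shows the fingers straddling the white medium mould, at about (205,230) in the left crop. The red ones are clear, so I close.

arm_command --xyz '[[0, 0, 0], [0, 0, 0], [0, 0, 0], [0, 0, 0], [0, 0, 0], [0, 0, 0], [0, 0, 0], [0, 0, 0]]' --rot '[[0, 0, 0], [0, 0, 0], [0, 0, 0], [0, 0, 0], [0, 0, 0], [0, 0, 0], [0, 0, 0], [0, 0, 0]]' --grip 0.0 --squeeze 30

```text
time: 4.88
ee_pos: [0.4658, -0.2802, 0.0822]
eef_rot: [0.892, 0.451, 0.0, 0.0]
ft_force: [-1.1, 1.8, 3.3]
width: 0.0541
grip_force: 28.3
```

arm_command --xyz '[[0, 0, 0.01], [0, 0, 0.03], [0, 0, 0.06], [0, 0, 0.1], [0.008, 0.04, 0.11], [0.016, 0.08, 0.115], [0.024, 0.12, 0.12], [0.032, 0.16, 0.12], [0.04, 0.2, 0.12], [0.046, 0.225, 0.12], [0.046, 0.235, 0.12], [0.046, 0.235, 0.12]]' --rot '[[0, 0, 0], [0, 0, 0], [0, 0, 0], [0, 0, 0], [0, 0, 0.1], [0, 0, 0.2], [0, 0, 0.3], [0, 0, 0.4], [0, 0, 0.5], [0, 0, 0.585], [0, 0, 0.585], [0, 0, 0.585]]'

```text
time: 5.88
ee_pos: [0.5116, -0.0424, 0.202]
eef_rot: [0.723, 0.691, -0.0, -0.0]
ft_force: [0.0, -1.2, -3.0]
width: 0.0532
grip_force: 29.1
```

arm_command --xyz '[[0, 0, 0], [0, 0, 0], [0, 0, 0], [0, 0, 0], [0, 0, 0], [0, 0, 0], [0, 0, 0], [0, 0, 0], [0, 0, 0], [0, 0, 0], [0, 0, 0]]' --rot '[[-0.1, 0.005, 0], [-0.2, 0.01, 0], [-0.3, 0.014, 0], [-0.4, 0.019, 0], [-0.5, 0.024, 0], [-0.6, 0.028, 0], [-0.7, 0.033, 0], [-0.784, 0.037, 0], [-0.784, 0.037, 0], [-0.784, 0.037, 0], [-0.784, 0.037, 0]]'

```text
time: 6.8
ee_pos: [0.5118, -0.047, 0.2028]
eef_rot: [0.671, 0.636, -0.276, 0.263]
ft_force: [-0.6, -0.6, -3.0]
width: 0.0527
grip_force: 29.1
```

```bash
python3 - <<'E'
from fit import *
s=r.read_state(); print(s["time"],s["ee_pos"],R.from_quat(s["eef_rot"]).as_matrix().round(3).tolist(),s["joint_positions"].round(3),s["width"],s["ft_force"])
t=[]
for c in("scene","top"):
    im=cv2.cvtColor(snap(c),cv2.COLOR_RGB2BGR); u,v=map(int,px(c,[.512,-.045,.12])); t.append(cv2.resize(im[v-60:v+60,u-60:u+60],(390,390),interpolation=cv2.INTER_CUBIC))
    show(c,["medium_end_a","medium_end_b"],n=5)
cv2.imwrite("pics/g2.png",np.hstack(t))
E
```

```text
6.8 [ 0.51182206 -0.04702983  0.20276058] [[0.039, 0.999, -0.035], [0.708, -0.052, -0.704], [-0.705, 0.003, -0.709]] [-0.941  0.316  0.553  1.765  0.534  1.49  -0.584] 0.05270694776429665 [-0.56475974 -0.63637288 -2.99879387]
scene spot medium_end_a 0.9 [ 0.635 -0.431 -0.005] [159. 264.]
scene spot medium_end_a 0.87 [ 0.352 -0.231  0.127] [237. 167.]
scene spot medium_end_a 0.86 [ 0.51  -0.104  0.143] [273. 202.]
scene spot medium_end_a 0.79 [ 0.348 -0.223 -0.001] [243. 195.]
scene spot medium_end_a 0.77 [ 0.512 -0.013  0.231] [307. 180.]
scene spot medium_end_b 0.9 [ 0.635 -0.431 -0.005] [159. 264.]
scene spot medium_end_b 0.87 [ 0.352 -0.231  0.127] [237. 167.]
scene spot medium_end_b 0.86 [ 0.51  -0.104  0.143] [273. 202.]
scene spot medium_end_b 0.79 [ 0.348 -0.223 -0.001] [243. 195.]
scene spot medium_end_b 0.77 [ 0.512 -0.013  0.231] [307. 180.]
top spot medium_end_a 0.95 [ 0.348 -0.222  0.134] [337. 262.]
top spot medium_end_a 0.94 [ 0.516 -0.433  0.005] [398. 197.]
top spot medium_end_a 0.84 [ 0.634 -0.437  0.13 ] [408. 140.]
top spot medium_end_a 0.82 [ 0.635 -0.432 -0.001] [391. 157.]
top spot medium_end_a 0.75 [ 0.512 -0.017  0.236] [243. 193.]
top spot medium_end_b 0.95 [ 0.348 -0.222  0.134] [337. 262.]
top spot medium_end_b 0.94 [ 0.516 -0.433  0.005] [398. 197.]
top spot medium_end_b 0.84 [ 0.634 -0.437  0.13 ] [408. 140.]
top spot medium_end_b 0.82 [ 0.635 -0.432 -0.001] [391. 157.]
top spot medium_end_b 0.75 [ 0.512 -0.017  0.236] [243. 193.]
```

View pics/g2.png

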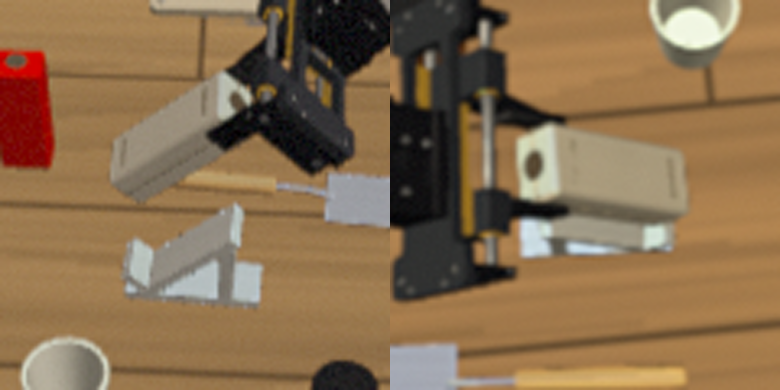

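Foot measured at (0.510,-0.104,0.143), agreeing with the arm pose. The mould hangs parallel above the rest, so lower it straight down.

arm_command --xyz '[[0, 0.001, -0.025], [0, 0.001, -0.05], [0, 0.001, -0.075], [0, 0.001, -0.09], [0, 0.001, -0.097], [0, 0.001, -0.1], [0, 0.001, -0.102], [0, 0.001, -0.104], [0, 0.001, -0.104], [0, 0.001, -0.104]]' --rot '[[0, 0, 0], [0, 0, 0], [0, 0, 0], [0, 0, 0], [0, 0, 0], [0, 0, 0], [0, 0, 0], [0, 0, 0], [0, 0, 0], [0, 0, 0]]'

```text
time: 7.93
ee_pos: [0.5121, -0.0441, 0.0986]
eef_rot: [0.669, 0.637, -0.276, 0.264]
ft_force: [0.9, 0.2, -3.2]
width: 0.0528
grip_force: 29.1
```

arm_command --xyz '[[0, 0, -0.001], [0, 0, -0.002], [0, 0, -0.003], [0, 0, -0.003], [0, 0, -0.003]]' --rot '[[0, 0, 0], [0, 0, 0], [0, 0, 0], [0, 0, 0], [0, 0, 0]]'

```text
time: 8.35
ee_pos: [0.5117, -0.0442, 0.095]
eef_rot: [0.669, 0.637, -0.277, 0.264]
ft_force: [-0.7, 0.7, -2.6]
width: 0.0529
grip_force: 29.1
```

arm_command --xyz '[[0, 0, -0.001], [0, 0, -0.0015], [0, 0, -0.002], [0, 0, -0.002], [0, 0, -0.002]]' --rot '[[0, 0, 0], [0, 0, 0], [0, 0, 0], [0, 0, 0], [0, 0, 0]]'

```text
time: 8.77
ee_pos: [0.5119, -0.0442, 0.0939]
eef_rot: [0.669, 0.637, -0.277, 0.265]
ft_force: [-3.1, 2.2, 8.7]
width: 0.0529
grip_force: 29.0
```

arm_command --xyz '[[0, 0, -0.001], [0, 0, -0.0015], [0, 0, -0.0015], [0, 0, -0.0015]]' --rot '[[0, 0, 0], [0, 0, 0], [0, 0, 0], [0, 0, 0]]'

```text
time: 9.1
ee_pos: [0.512, -0.0439, 0.0934]
eef_rot: [0.669, 0.637, -0.277, 0.265]
ft_force: [-5.6, 6.6, 18.9]
width: 0.0525
grip_force: 29.2
```

arm_command --xyz '[[0, 0.001, 0.0], [0, 0.002, 0.0], [0, 0.0025, -0.0005], [0, 0.0025, -0.0005], [0, 0.0025, -0.0005]]' --rot '[[0, 0, 0], [0, 0, 0], [0, 0, 0], [0, 0, 0], [0, 0, 0]]'

```text
time: 9.52
ee_pos: [0.5115, -0.0431, 0.0928]
eef_rot: [0.669, 0.636, -0.278, 0.265]
ft_force: [-4.2, 0.9, 13.3]
width: 0.0525
grip_force: 29.3
```

Forces now show both slope and lip bearing, so release.

arm_command --xyz '[[0, 0, 0], [0, 0, 0], [0, 0, 0], [0, 0, 0], [0, 0, 0], [0, 0, 0]]' --rot '[[0, 0, 0], [0, 0, 0], [0, 0, 0], [0, 0, 0], [0, 0, 0], [0, 0, 0]]' --grip 0.8

```text
time: 10.02
ee_pos: [0.5117, -0.0417, 0.091]
eef_rot: [0.669, 0.637, -0.276, 0.264]
ft_force: [-0.8, -0.1, 0.3]
width: 0.0693
grip_force: 0.0
```

```bash
python3 - <<'E'
from fit import *
snap("scene"); show("scene",["medium_end_a","medium_end_b"],n=6)
E
```

```text
scene spot medium_end_a 0.92 [ 0.518 -0.437  0.13 ] [157. 203.]
scene spot medium_end_a 0.84 [ 0.634 -0.431 -0.002] [159. 264.]
scene spot medium_end_a 0.83 [ 0.636 -0.436  0.13 ] [145. 235.]
scene spot medium_end_a 0.8 [ 0.348 -0.221  0.001] [244. 195.]
scene spot medium_end_a 0.78 [ 0.506 -0.103  0.034] [275. 226.]
scene spot medium_end_a 0.78 [ 0.52  -0.438  0.001] [167. 232.]
scene spot medium_end_b 0.92 [ 0.518 -0.437  0.13 ] [157. 203.]
scene spot medium_end_b 0.84 [ 0.634 -0.431 -0.002] [159. 264.]
scene spot medium_end_b 0.83 [ 0.636 -0.436  0.13 ] [145. 235.]
scene spot medium_end_b 0.8 [ 0.348 -0.221  0.001] [244. 195.]
scene spot medium_end_b 0.78 [ 0.506 -0.103  0.034] [275. 226.]
scene spot medium_end_b 0.78 [ 0.52  -0.438  0.001] [167. 232.]
```

arm_command --xyz '[[0.0005, 0.01, 0.01], [0.001, 0.022, 0.022], [0.0015, 0.038, 0.038], [0.002, 0.058, 0.058], [0.003, 0.08, 0.08], [0.003, 0.085, 0.12], [0.003, 0.08, 0.16], [0.003, 0.05, 0.2], [0.003, 0.02, 0.21]]' --rot '[[0, 0, 0], [0, 0, 0], [0, 0, 0], [0, 0, 0], [0, 0, 0], [0, 0, 0], [0.1, -0.005, 0], [0.2, -0.01, 0], [0.3, -0.014, 0]]'

```text
time: 10.92
ee_pos: [0.5165, -0.0191, 0.305]
eef_rot: [0.702, 0.672, -0.169, 0.166]
ft_force: [1.6, -0.6, 0.1]
width: 0.0694
grip_force: 0.0
```

```bash
python3 - <<'E'
from fit import *
print(r.read_state()["joint_positions"].round(3))
for c in("scene","top"):
    snap(c,c+"_lean.png"); show(c,["cup","jar","medium_end_a","medium_end_b"],n=7)
E
```

```text
[-0.885  0.123  0.568  1.597  0.382  1.609 -0.376]
scene spot cup 0.61 [ 0.671 -0.143  0.   ] [257. 278.]
scene spot jar 0.93 [ 0.689  0.076 -0.002] [336. 288.]
scene spot jar 0.61 [ 0.605 -0.309  0.001] [203. 256.]
scene spot medium_end_a 0.94 [ 0.633 -0.434  0.13 ] [146. 234.]
scene spot medium_end_a 0.93 [ 0.347 -0.224  0.   ] [243. 195.]
scene spot medium_end_a 0.67 [ 0.353 -0.229  0.13 ] [237. 167.]
scene spot medium_end_a 0.63 [ 0.636 -0.428 -0.001] [160. 264.]
scene spot medium_end_a 0.62 [ 0.517 -0.435  0.001] [168. 231.]
scene spot medium_end_a 0.58 [ 0.506 -0.103  0.034] [275. 226.]
scene spot medium_end_a 0.58 [ 0.52  -0.437  0.131] [156. 203.]
scene spot medium_end_b 0.94 [ 0.633 -0.434  0.13 ] [146. 234.]
scene spot medium_end_b 0.93 [ 0.347 -0.224  0.   ] [243. 195.]
scene spot medium_end_b 0.67 [ 0.353 -0.229  0.13 ] [237. 167.]
scene spot medium_end_b 0.63 [ 0.636 -0.428 -0.001] [160. 264.]
scene spot medium_end_b 0.62 [ 0.517 -0.435  0.001] [168. 231.]
scene spot medium_end_b 0.58 [ 0.506 -0.103  0.034] [275. 226.]
scene spot medium_end_b 0.58 [ 0.52  -0.437  0.131] 
[... 284 characters left out ...]
0.135] [339. 262.]
top spot medium_end_a 0.69 [ 0.354 -0.229  0.002] [332. 263.]
top spot medium_end_a 0.69 [ 0.516 -0.437  0.133] [416. 185.]
top spot medium_end_a 0.67 [ 0.515 -0.436  0.003] [399. 198.]
top spot medium_end_a 0.64 [ 0.636 -0.43   0.004] [391. 156.]
top spot medium_end_b 0.98 [ 0.635 -0.432  0.131] [405. 140.]
top spot medium_end_b 0.95 [ 0.505 -0.097  0.037] [278. 210.]
top spot medium_end_b 0.85 [ 0.347 -0.226  0.135] [339. 262.]
top spot medium_end_b 0.69 [ 0.354 -0.229  0.002] [332. 263.]
top spot medium_end_b 0.69 [ 0.516 -0.437  0.133] [416. 185.]
top spot medium_end_b 0.67 [ 0.515 -0.436  0.003] [399. 198.]
top spot medium_end_b 0.64 [ 0.636 -0.43   0.004] [391. 156.]
```

arm_command --xyz '[[0, -0.015, 0], [-0.001, -0.03, 0], [-0.002, -0.045, 0], [-0.003, -0.06, 0], [-0.004, -0.075, 0], [-0.005, -0.09, 0], [-0.006, -0.1, 0], [-0.007, -0.107, -0.01], [-0.007, -0.107, -0.02], [-0.007, -0.107, -0.04], [-0.007, -0.107, -0.06], [-0.007, -0.107, -0.08], [-0.007, -0.107, -0.083], [-0.007, -0.107, -0.083], [-0.007, -0.107, -0.083]]' --rot '[[0.1, -0.005, 0], [0.2, -0.009, 0], [0.3, -0.014, 0], [0.4, -0.019, 0], [0.5, -0.024, 0], [0.6, -0.028, 0], [0.7, -0.033, 0], [0.8, -0.038, 0], [0.9, -0.042, 0], [1.0, -0.047, 0], [1.1, -0.052, 0], [1.2, -0.056, 0], [1.255, -0.059, 0], [1.255, -0.059, 0], [1.255, -0.059, 0]]' --grip 1.0

```text
time: 12.67
ee_pos: [0.5075, -0.1291, 0.2167]
eef_rot: [0.672, 0.638, 0.271, -0.261]
ft_force: [0.5, 0.8, 0.7]
width: 0.0871
grip_force: 0.0
```

```bash
python3 - <<'E'
from fit import *
s=r.read_state(); print(s["time"],s["ee_pos"],R.from_quat(s["eef_rot"]).as_matrix().round(3).tolist(),s["joint_positions"].round(3),s["width"])
E
```

```text
12.6667 [ 0.50749573 -0.12907905  0.21671069] [[0.038, 0.999, 0.031], [0.717, -0.049, 0.696], [0.696, -0.005, -0.718]] [ 0.     0.509  0.81   1.581 -0.886  1.811  0.86 ] 0.0871491046541905
```

arm_command --xyz '[[0, 0.005, -0.04], [0, 0.01, -0.07], [0, 0.01, -0.078], [0.001, 0.027, -0.095], [0.0015, 0.044, -0.112], [0.002, 0.058, -0.126], [0.003, 0.068, -0.136], [0.003, 0.076, -0.144], [0.0035, 0.08, -0.148], [0.0035, 0.08, -0.148], [0.0035, 0.08, -0.148]]' --rot '[[0, 0, 0], [0, 0, 0], [0, 0, 0], [0, 0, 0], [0, 0, 0], [0, 0, 0], [0, 0, 0], [0, 0, 0], [0, 0, 0], [0, 0, 0], [0, 0, 0]]'

```text
time: 13.58
ee_pos: [0.5116, -0.0493, 0.0708]
eef_rot: [0.671, 0.639, 0.272, -0.26]
ft_force: [0.0, -1.0, 0.6]
width: 0.0872
grip_force: 0.0
```

```bash
python3 - <<'E'
from fit import *
t=[]
for c in("scene","top"):
    im=cv2.cvtColor(snap(c),cv2.COLOR_RGB2BGR); u,v=map(int,px(c,[.512,-.06,.08])); t.append(cv2.resize(im[v-50:v+50,u-50:u+50],(390,390),interpolation=cv2.INTER_CUBIC))
cv2.imwrite("pics/g3.png",np.hstack(t))
E
```

```text
(no output)
```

View pics/g3.png

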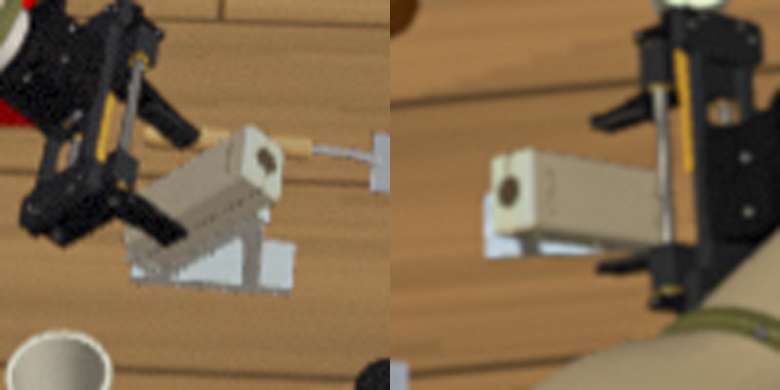

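The mould leans on the rest (left crop ~(205,200)) with both fingers straddling its mid-length, so close.

arm_command --xyz '[[0, 0, 0], [0, 0, 0], [0, 0, 0], [0, 0, 0], [0, 0, 0], [0, 0, 0], [0, 0, 0], [0, 0, 0]]' --rot '[[0, 0, 0], [0, 0, 0], [0, 0, 0], [0, 0, 0], [0, 0, 0], [0, 0, 0], [0, 0, 0], [0, 0, 0]]' --grip 0.0 --squeeze 30

```text
time: 14.35
ee_pos: [0.511, -0.0487, 0.07]
eef_rot: [0.671, 0.639, 0.272, -0.26]
ft_force: [-0.8, 1.2, 0.6]
width: 0.0516
grip_force: 30.0
```

arm_command --xyz '[[0, -0.005, 0.005], [0, -0.015, 0.015], [0, -0.03, 0.035], [0, -0.04, 0.07], [0, -0.04, 0.11], [0, -0.04, 0.15], [0, -0.04, 0.17], [0, -0.04, 0.17]]' --rot '[[0, 0, 0], [0, 0, 0], [0, 0, 0], [0, 0, 0], [0, 0, 0], [0, 0, 0], [0, 0, 0], [0, 0, 0]]'

```text
time: 15.02
ee_pos: [0.5123, -0.0912, 0.2454]
eef_rot: [0.671, 0.64, 0.274, -0.257]
ft_force: [-0.1, -0.7, -3.3]
width: 0.0515
grip_force: 30.0
```

```bash
python3 - <<'E'
from fit import *
s=r.read_state(); print(s["time"],s["ee_pos"],R.from_quat(s["eef_rot"]).as_matrix().round(3).tolist(),s["joint_positions"].round(3),s["width"])
E
```

```text
15.0167 [ 0.51230325 -0.09122438  0.24535111] [[0.032, 0.999, 0.039], [0.718, -0.05, 0.694], [0.695, 0.006, -0.719]] [-0.085  0.425  0.819  1.611 -0.878  1.788  0.778] 0.05150659203479406
```

```bash
python3 - <<'E'
from fit import *
def unproj(c,u,v,z):
    m=cm(c);T=np.array(m["T"]);d=T[:3,:3]@np.array([(u-m["cx"])/m["fx"],-(v-m["cy"])/m["fy"],-1]);o=T[:3,3]
    return o+d*(z-o[2])/d[2]
E=[]
for k in range(3):
  for c in("scene","top"):
    im=snap(c,f"l{c}.png" if k==0 else None)
    for l in("large_end_a","large_end_b"):
        for d in r.look_for("mould_large",c)[:1] if 0 else r.spot_point(l,c)[:2]:
            p=w(c,d["at"]); 
            if abs(p[1]-.28)<.05 and p[2]<.07: E.append(p)
    if k==0:
        hsv=cv2.cvtColor(im,cv2.COLOR_RGB2HSV); b=box(.17,.066,.0,.045); 
        for thr in (35,50):
            o=cv2.dilate((render([b],[.558,.281,.09],c,.02)>.5).astype(np.uint8),np.ones((9,9),np.uint8))
            m=((hsv[...,1]<thr)&(hsv[...,2]>150)&(o>0)).astype(np.uint8)
            ys,xs=np.where(m); P=np.array([unproj(c,u,v,.065)[:2] for u,v in zip(xs,ys)])
            rc=cv2.minAreaRect((P*1000).astype(np.float32)); ev=np.linalg.eigh(np.cov(P.T))[1][:,-1]
            print(c,thr,m.sum(),P.mean(0).round(4),np.round(rc[0],1),np.round(rc[1],1),round(rc[2],1),"pca",round(np.degrees(np.arctan(ev[1]/ev[0])),1))
E=np.array(E); A=E[E[:,0]<.56]; B=E[E[:,0]>.56]; print(len(A),len(B),A.mean(0).round(4),B.mean(0).round(4),A.std(0).round(4)); d=B.mean(0)-A.mean(0); print(((A.mean(0)+B.mean(0))/2).round(4),np.degrees(np.arctan2(d[1],d[0])).round(1),np.linalg.norm(d).round(3))
for c in("scene","top"): show(c,["ware_board"],n=1)
E
```

```text
scene 35 1032 [0.5684 0.2786] [564.1 278. ] [168.3  60.7] 5.9 pca 5.8
scene 50 1093 [0.569  0.2783] [570.4 278.4] [182.8  63.4] 5.5 pca 5.7
top 35 1366 [0.5591 0.2783] [560.4 278.5] [163.8  59.7] 5.9 pca 6.0
top 50 1465 [0.5591 0.278 ] [560.  278.2] [165.8  62.2] 5.9 pca 6.1
12 12 [0.4767 0.2688 0.0395] [0.6319 0.2827 0.035 ] [0.0028 0.0007 0.001 ]
[0.5543 0.2758 0.0373] 5.1 0.156
scene spot ware_board 0.77 [ 0.562  0.263 -0.003] [398. 253.]
top spot ware_board 0.59 [ 0.57   0.264 -0.001] [146. 202.]
```

arm_command --xyz '[[0, 0.02, 0.01], [0, 0.04, 0.01], [0, 0.06, 0.01], [0, 0.08, 0.01], [0, 0.1, 0.01], [0, 0.12, 0.01], [0, 0.14, 0.01], [0, 0.16, 0.01], [0, 0.16, 0.01], [0, 0.16, 0.01]]' --rot '[[-0.1, 0.005, 0], [-0.2, 0.01, 0], [-0.3, 0.014, 0], [-0.4, 0.019, 0], [-0.5, 0.024, 0], [-0.6, 0.028, 0], [-0.7, 0.033, 0], [-0.775, 0.037, 0], [-0.775, 0.037, 0], [-0.775, 0.037, 0]]'

```text
time: 16.85
ee_pos: [0.5104, 0.0744, 0.2497]
eef_rot: [0.722, 0.692, -0.002, 0.001]
ft_force: [-0.4, -0.4, -3.1]
width: 0.0512
grip_force: 30.0
```

arm_command --xyz '[[0.003, 0.015, 0], [0.006, 0.03, 0], [0.009, 0.045, 0], [0.012, 0.06, 0], [0.015, 0.075, 0], [0.018, 0.09, 0], [0.021, 0.105, 0], [0.024, 0.12, 0], [0.027, 0.135, 0], [0.03, 0.15, 0], [0.033, 0.165, 0], [0.036, 0.18, 0], [0.042, 0.195, 0], [0.048, 0.21, -0.01], [0.048, 0.21, -0.03], [0.048, 0.21, -0.05], [0.048, 0.21, -0.07], [0.048, 0.21, -0.08], [0.048, 0.21, -0.08], [0.048, 0.21, -0.08]]' --rot '[[0, 0, 0.11], [0, 0, 0.22], [0, 0, 0.33], [0, 0, 0.44], [0, 0, 0.55], [0, 0, 0.66], [0, 0, 0.77], [0, 0, 0.88], [0, 0, 0.99], [0, 0, 1.1], [0, 0, 1.21], [0, 0, 1.32], [0, 0, 1.43], [0, 0, 1.54], [0, 0, 1.65], [0, 0, 1.72], [0, 0, 1.72], [0, 0, 1.72], [0, 0, 1.72], [0, 0, 1.72]]'

```text
time: 18.52
ee_pos: [0.5595, 0.2803, 0.1704]
eef_rot: [-0.049, 0.999, -0.0, 0.002]
ft_force: [0.1, -0.4, -2.3]
width: 0.0513
grip_force: 30.0
```

```bash
python3 - <<'E'
from fit import *
s=r.read_state(); print(s["time"],s["ee_pos"],R.from_quat(s["eef_rot"]).as_matrix().round(3).tolist(),s["joint_positions"].round(3),s["width"],s["ft_force"])
t=[]
for c in("scene","top"):
    im=cv2.cvtColor(snap(c),cv2.COLOR_RGB2BGR); u,v=map(int,px(c,[.56,.28,.1])); t.append(cv2.resize(im[v-60:v+60,u-60:u+60],(390,390),interpolation=cv2.INTER_CUBIC))
    for l in("medium_end_a",):
        for d in r.spot_point(l,c)[:8]:
            p=w(c,d["at"]); 
            if p[1]>0: print(c,l,d["conf"],p.round(3))
cv2.imwrite("pics/g4.png",np.hstack(t))
E
```

```text
18.5167 [0.55951141 0.28032665 0.17040668] [[-0.995, -0.098, 0.004], [-0.098, 0.995, -0.0], [-0.004, -0.001, -1.0]] [-0.831  0.353  0.375  1.516 -0.13   1.294  1.227] 0.0512707624297319 [ 0.13625011 -0.40661452 -2.2584576 ]
scene medium_end_a 0.72 [0.62  0.288 0.18 ]
top medium_end_a 0.88 [0.495 0.274 0.18 ]
```

View pics/g4.png

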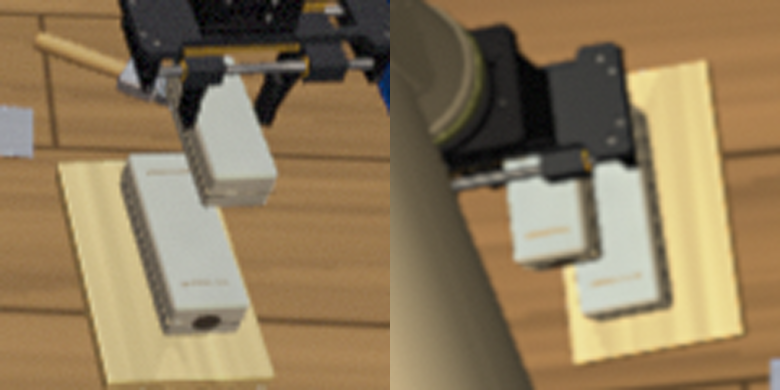

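The medium mould hangs flat and parallel above the large one. Its ends measure (0.620,0.288) and (0.495,0.274), so the yaw matches. Lower gently.

arm_command --xyz '[[0, -0.001, -0.025], [0, -0.0015, -0.05], [0, -0.0015, -0.07], [0, -0.0015, -0.082], [0, -0.0015, -0.089], [0, -0.0015, -0.092], [0, -0.0015, -0.093], [0, -0.0015, -0.094], [0, -0.0015, -0.094], [0, -0.0015, -0.094]]' --rot '[[0, 0, 0], [0, 0, 0], [0, 0, 0], [0, 0, 0], [0, 0, 0], [0, 0, 0], [0, 0, 0], [0, 0, 0], [0, 0, 0], [0, 0, 0]]'

```text
time: 19.55
ee_pos: [0.5597, 0.28, 0.0769]
eef_rot: [-0.05, 0.999, 0.0, 0.003]
ft_force: [-0.0, 0.1, -2.4]
width: 0.0512
grip_force: 30.0
```

arm_command --xyz '[[0, 0, -0.001], [0, 0, -0.002], [0, 0, -0.003], [0, 0, -0.003]]' --rot '[[0, 0, 0], [0, 0, 0], [0, 0, 0], [0, 0, 0]]'

```text
time: 19.88
ee_pos: [0.5593, 0.2799, 0.0735]
eef_rot: [-0.05, 0.999, -0.0, 0.002]
ft_force: [-2.1, -0.6, 1.4]
width: 0.0512
grip_force: 30.0
```

arm_command --xyz '[[0, 0, -0.0005], [0, 0, -0.001], [0, 0, -0.001], [0, 0, -0.001]]' --rot '[[0, 0, 0], [0, 0, 0], [0, 0, 0], [0, 0, 0]]'

```text
time: 20.22
ee_pos: [0.5593, 0.28, 0.0734]
eef_rot: [-0.05, 0.999, 0.0, 0.002]
ft_force: [-5.2, -2.0, 10.4]
width: 0.0513
grip_force: 30.0
```

arm_command --xyz '[[0, 0, 0], [0, 0, 0], [0, 0, 0], [0, 0, 0], [0, 0, 0], [0, 0, 0.005], [0, 0, 0.02], [0, 0, 0.05], [0, 0, 0.09], [0, 0, 0.13], [0, -0.03, 0.16], [0.005, -0.07, 0.16], [0.01, -0.11, 0.16], [0.015, -0.15, 0.16], [0.02, -0.19, 0.16], [0.025, -0.23, 0.16], [0.025, -0.27, 0.16]]' --rot '[[0, 0, 0], [0, 0, 0], [0, 0, 0], [0, 0, 0], [0, 0, 0], [0, 0, 0], [0, 0, 0], [0, 0, 0], [0, 0, 0], [0, 0, 0], [0, 0, 0], [0, 0, 0], [0, 0, 0], [0, 0, 0], [0, 0, 0], [0, 0, 0], [0, 0, 0]]' --grip 0.85

```text
time: 21.63
ee_pos: [0.5844, 0.0078, 0.2325]
eef_rot: [-0.05, 0.999, -0.0, 0.002]
ft_force: [1.6, -0.6, 0.2]
width: 0.074
grip_force: 0.0
```

```bash
cat >> fit.py <<'E'
def unproj(c,u,v,z):
    m=cm(c);T=np.array(m["T"]);d=T[:3,:3]@np.array([(u-m["cx"])/m["fx"],-(v-m["cy"])/m["fy"],-1]);o=T[:3,3]
    return o+d*(z-o[2])/d[2]
def topface(c,im,lx,ly,P,z0,h,thr=40,vmin=150):
    hsv=cv2.cvtColor(im,cv2.COLOR_RGB2HSV); o=cv2.dilate((render([box(lx,ly,h,h+.001)],P,c,z0)>.5).astype(np.uint8),np.ones((7,7),np.uint8))
    m=((hsv[...,1]<thr)&(hsv[...,2]>vmin)&(o>0)).astype(np.uint8)
    ys,xs=np.where(m); Q=np.array([unproj(c,u,v,z0+h)[:2] for u,v in zip(xs,ys)]); ev=np.linalg.eigh(np.cov(Q.T))[1][:,-1]
    rc=cv2.minAreaRect((Q*1000).astype(np.float32)); print(c,m.sum(),Q.mean(0).round(4),np.round(rc[0],1),np.round(rc[1],1),round(rc[2],1),"pca",round(np.degrees(np.arctan(ev[1]/ev[0])),1))
E
python3 - <<'E'
from fit import *
s=r.read_state(); print(s["time"],s["ee_pos"],s["joint_positions"].round(3),s["width"])
ims={c:snap(c,c+"_2.png") for c in("scene","top")}
for c in ims:
    topface(c,ims[c],.13,.052,[.557,.28,.1],.065,.04); topface(c,ims[c],.095,.04,[.603,-.312,.06],0,.035)
t=[cv2.resize(cv2.cvtColor(ims[c],cv2.COLOR_RGB2BGR)[v-50:v+50,u-50:u+50],(390,390),interpolation=cv2.INTER_CUBIC) for c in ims for u,v in [map(int,px(c,[.56,.28,.08]))]]
cv2.imwrite("pics/g5.png",np.hstack(t))
E
```

```text
21.6333 [0.58444773 0.00777502 0.232541  ] [-0.534  0.232  0.53   1.547 -0.118  1.39   1.675] 0.07395104997380927
scene 644 [0.5635 0.278 ] [561.2 271.9] [129.7  59.7] 5.6 pca 5.9
scene 352 [ 0.6082 -0.3093] [ 606.5 -309.9] [94.5 40.4] 6.6 pca 4.4
top 975 [0.5592 0.2778] [554.8 274.6] [146.8  58.2] 4.3 pca 3.7
top 415 [ 0.6028 -0.3108] [ 602.9 -310.9] [89.  37.2] 4.0 pca 3.6
```

View pics/g5.png

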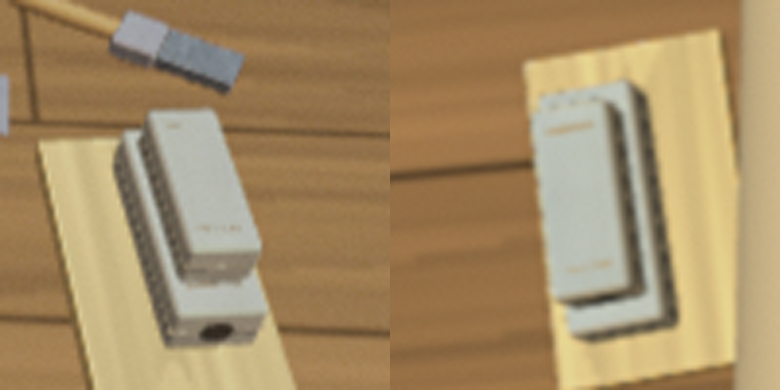

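```bash
cat >> fit.py <<'E'
from scipy.ndimage import map_coordinates
def edgefit(ims,name,lx,ly,P0,z,rng=(.012,.1),edges=(0,1,2,3),r_=.0015):
    G={}
    for c in ims:
        g=cv2.GaussianBlur(cv2.cvtColor(ims[c],cv2.COLOR_RGB2LAB).astype(np.float32),(0,0),.8)
        G[c]=sum(np.hypot(cv2.Sobel(g[...,i],5,1,0),cv2.Sobel(g[...,i],5,0,1)) for i in range(3))
    a,b=lx/2-r_,ly/2-r_; t=np.linspace(-.9,.9,40); o=np.ones(40)
    L=[np.c_[t*a,o*b],np.c_[t*a,-o*b],np.c_[o*a,t*b],np.c_[-o*a,t*b]]; L=np.vstack([L[i] for i in edges])
    def cost(P,cams):
        M=np.array([[np.cos(P[2]),-np.sin(P[2])],[np.sin(P[2]),np.cos(P[2])]]); X=L@M.T+P[:2]; s=0
        for c in cams:
            m=cm(c);T=np.array(m["T"]);q=(np.c_[X,o[0]*np.full(len(X),z)]-T[:3,3])@T[:3,:3]
            u=m["cx"]+m["fx"]*q[:,0]/-q[:,2]; v=m["cy"]+m["fy"]*q[:,1]/q[:,2]; s-=map_coordinates(G[c],[v,u],order=1).mean()
        return s
    for cams in (("top",),("scene",),("scene","top")):
        best=min(((cost([P0[0]+i,P0[1]+j,P0[2]+k],cams),P0[0]+i,P0[1]+j,P0[2]+k) for i in np.linspace(-rng[0],rng[0],9) for j in np.linspace(-rng[0],rng[0],13) for k in np.linspace(-rng[1],rng[1],9)))
        k=minimize(cost,best[1:],args=(cams,),method="Nelder-Mead",options=dict(initial_simplex=np.array(best[1:])+np.vstack([np.zeros(3),np.diag([.002,.002,.02])])))
        print(name,cams,k.x.round(4),round(np.degrees(k.x[2]),1),round(-k.fun,1))
E
python3 - <<'E'
from fit import *
ims={c:cv2.cvtColor(cv2.imread(f"pics/{c}_2.png"),cv2.COLOR_BGR2RGB) for c in("scene","top")}
im0={c:cv2.cvtColor(cv2.imread(f"pics/l{c}.png"),cv2.COLOR_BGR2RGB) for c in("scene","top")}
edgefit(im0,"large",.17,.066,[.56,.2785,.1],.065)
edgefit(ims,"medium",.13,.052,[.557,.28,.1],.105)
edgefit(ims,"small",.095,.04,[.603,-.311,.065],.035)
E
```

```text
large ('top',) [0.5601 0.2786 0.1069] 6.1 185.9
large ('scene',) [0.5641 0.2794 0.0872] 5.0 229.3
large ('scene', 'top') [0.5621 0.279  0.1035] 5.9 388.8
medium ('top',) [0.5472 0.278  0.0884] 5.1 210.7
medium ('scene',) [0.5604 0.2779 0.0887] 5.1 230.3
medium ('scene', 'top') [0.5579 0.2783 0.0973] 5.6 402.5
small ('top',) [ 0.6023 -0.3113  0.0706] 4.0 251.0
small ('scene',) [ 0.606  -0.3099  0.0512] 2.9 220.2
small ('scene', 'top') [ 0.6032 -0.3107  0.0674] 3.9 443.8
```

Medium sits at (0.558,0.278), 5.6° on large (0.562,0.279), 5.9°: centred. The small mould is at (0.603,-0.311). The gripper body would come close to the red blocks there, so I come down 15 mm to the left and let the closing fingers centre it.

arm_command --xyz '[[0.002, -0.038, 0], [0.004, -0.076, 0], [0.006, -0.114, 0], [0.008, -0.152, 0], [0.01, -0.19, 0], [0.012, -0.228, 0], [0.014, -0.266, 0], [0.0156, -0.295, 0], [0.0156, -0.304, -0.01], [0.0156, -0.304, -0.01], [0.0156, -0.304, -0.01]]' --rot '[[0, 0, 0], [0, 0, -0.01], [0, 0, -0.02], [0, 0, -0.03], [0, 0, -0.03], [0, 0, -0.03], [0, 0, -0.03], [0, 0, -0.03], [0, 0, -0.03], [0, 0, -0.03], [0, 0, -0.03]]' --grip 1.0

```text
time: 22.65
ee_pos: [0.5996, -0.2935, 0.2214]
eef_rot: [-0.035, 0.999, 0.0, 0.001]
ft_force: [0.5, 0.0, -0.2]
width: 0.0869
grip_force: 0.0
```

```bash
python3 - <<'E'
from fit import *
s=r.read_state(); print(s["time"],s["ee_pos"],R.from_quat(s["eef_rot"]).as_matrix().round(3).tolist(),s["joint_positions"].round(3),s["width"])
E
```

```text
22.65 [ 0.59964768 -0.29346568  0.2214061 ] [[-0.998, -0.07, 0.003], [-0.07, 0.998, 0.001], [-0.003, 0.0, -1.0]] [-0.061  0.467  0.654  1.327 -0.282  1.437  2.217] 0.08693416402248866
```

arm_command --xyz '[[0, 0, -0.035], [0, 0, -0.07], [0, 0, -0.105], [0, 0, -0.14], [0, 0, -0.17], [0, 0, -0.19], [0, 0, -0.203], [0, 0, -0.212], [0, 0, -0.213], [0, 0, -0.213]]' --rot '[[0, 0, 0], [0, 0, 0], [0, 0, 0], [0, 0, 0], [0, 0, 0], [0, 0, 0], [0, 0, 0], [0, 0, 0], [0, 0, 0], [0, 0, 0]]'

```text
time: 23.48
ee_pos: [0.6006, -0.2937, 0.0099]
eef_rot: [-0.035, 0.999, -0.0, 0.003]
ft_force: [0.1, -0.3, -0.7]
width: 0.0872
grip_force: 0.0
```

arm_command --xyz '[[0, 0, 0], [0, 0, 0], [0, 0, 0], [0, 0, 0], [0, 0, 0], [0, 0, 0], [0, 0, 0], [0, 0, 0], [0, 0, 0], [0, 0, 0]]' --rot '[[0, 0, 0], [0, 0, 0], [0, 0, 0], [0, 0, 0], [0, 0, 0], [0, 0, 0], [0, 0, 0], [0, 0, 0], [0, 0, 0], [0, 0, 0]]' --grip 0.0 --squeeze 20

```text
time: 24.32
ee_pos: [0.5997, -0.2943, 0.009]
eef_rot: [-0.035, 0.999, -0.0, 0.002]
ft_force: [0.7, 0.7, 0.7]
width: 0.0284
grip_force: 0.0
```

```bash
python3 - <<'E'
from fit import *
ims={c:snap(c,c+"_3.png") for c in("scene","top")}
show("scene",["mould_small"],n=3)
show("scene",["mould_small"],"look_for",n=3)
print(r.read_state()["width"])
t=[cv2.resize(cv2.cvtColor(ims[c],cv2.COLOR_RGB2BGR)[v-55:v+55,u-55:u+55],(390,390),interpolation=cv2.INTER_CUBIC) for c in ims for u,v in [map(int,px(c,[.6,-.3,.03]))]]
cv2.imwrite("pics/g6.png",np.hstack(t))
E
```

```text
scene spot mould_small 0.86 [ 0.607 -0.312  0.001] [201. 257.]
scene look mould_small 0.75 [ 0.627 -0.305  0.031] [201. 256.]
0.01222511710079436
```

View pics/g6.png

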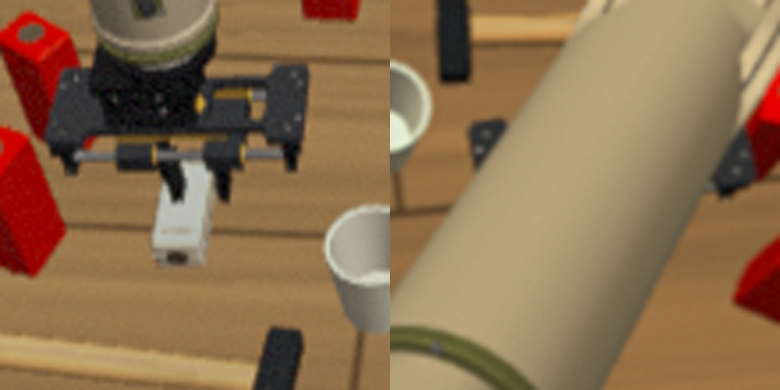

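```bash
python3 - <<'E'
from fit import *
c="scene"; u,v=map(int,px(c,[.6,-.3,.03]))
f=lambda P:((np.array(px(c,P))-[u-55,v-55])*390/110).round()
for P in ([.6,-.294,.009],[.6,-.294,.028],[.6,-.311,.035],[.6,-.331,.035],[.6,-.291,.035],[.65,-.308,.035],[.555,-.314,.035]): print(P,f(P))
s=r.read_state(); print(s["time"],s["ee_pos"],s["width"],s["grip_force"],s["ft_force"])
E
```

```text
[0.6, -0.294, 0.009] [208. 211.]
[0.6, -0.294, 0.028] [204. 197.]
[0.6, -0.311, 0.035] [182. 191.]
[0.6, -0.331, 0.035] [157. 190.]
[0.6, -0.291, 0.035] [206. 192.]
[0.65, -0.308, 0.035] [173. 242.]
[0.555, -0.314, 0.035] [189. 148.]
24.5167 [ 0.59976227 -0.29423278  0.00898973] 0.01222511710079436 0.0 [0.40055932 0.45248117 0.06615583]
```

```bash
python3 - <<'E'
from fit import *
im=cv2.cvtColor(cv2.imread("pics/scene_3.png"),cv2.COLOR_BGR2RGB)
im2=snap("scene","scene_4.png"); s=r.read_state(); print(s["time"],s["width"],s["grip_force"],s["joint_torque"].round(1))
u,v=map(int,px("scene",[.6,-.3,.03]))
print("diff",np.abs(im.astype(int)-im2)[v-55:v+55,u-55:u+55].sum(2).max())
g=lambda I:cv2.cvtColor(I,cv2.COLOR_RGB2HSV)
for nm,I in(("3",im),("4",im2)):
    H=g(I)
    for x in (.60,.62,.635,.645):   # rows across the mould
        row=[]
        for y in np.arange(-.36,-.24,.004):
            p=px("scene",[x,y,.035]); h=H[int(round(p[1])),int(round(p[0]))]; row.append("W" if h[1]<60 and h[2]>110 else ("k" if h[2]<70 else "."))
        print(nm,x,"".join(row))
print("y from -.36 step .004")
E
```

```text
24.5667 0.008785362053418384 0.0 [ -0.  -68.4  14.3 -32.5   0.1   0.    0. ]
diff 503
3 0.6 ........WWkkkWWWWWW.kk........
3 0.62 ........WWWWWWWWWWWW..........
3 0.635 ........WWWWWWWWWWW...........
3 0.645 .........WWWWWWWWWW...........
4 0.6 ........WWWWkk.WW.kk..........
4 0.62 ........WWWWWWWWWWWW..........
4 0.635 ........WWWWWWWWWWW...........
4 0.645 .........WWWWWWWWWW...........
y from -.36 step .004
```

```bash
python3 - <<'E'
from fit import *
I=cv2.cvtColor(cv2.imread("pics/scene_4.png"),cv2.COLOR_BGR2RGB); H=cv2.cvtColor(I,cv2.COLOR_RGB2HSV)
for v in range(228,276):
    print(v,"".join("k" if H[v,u,2]<60 else "W" if H[v,u,1]<70 and H[v,u,2]>150 else "w" if H[v,u,1]<80 else "." for u in range(180,225)))
for P in ([.6,-.294,.009],[.61,-.294,.009],[.61,-.294,.035],[.65,-.31,0],[.65,-.31,.035],[.555,-.314,.035]): print(P,np.round(px("scene",P),1))
E
```

```text
228 kkkkkkkkkkkkkkkkkkkkkkkkkkkkwkkkkkkkkwwkwkkkk
229 kkkkkkkkkkkkkkkkkkkkkkkkkkkkkkkkkkkkkkkkkkkkk
230 kkkkkkkkkkkkkkkkkkkkkkkkkkkkkkkkkkkkkkkkkkkkk
231 kkkkkkkkkkkkkkkkkkkkkkkkkkkkkkkkkk.........kk
232 ............................................k
233 ............................................k
234 .............ww.kkkk....kkkkkkkkkk...........
235 .....wkkkkkkkkw..kkkw...kkkkkkkkkw...........
236 ....wwkkkkkkkkw.wwwwwwwwkkkkkkkkkw.wwwwwwwwww
237 wwwwwkkkkkkkkk..wwwwwwwwkkkkkkkkk..wwwwwwwwww
238 wwwwwkkkkkkkkk..wwwwwwwwkkkkkkkkk..wwwwwwwwww
239 .....kkkkkkkkkk..kkkkkkwkkkkkkkkkk...........
240 .....kkkkkkkkkk.kkkkkkkwkkkkkkkkkk...........
241 ......kkkkkkkkkkkkkkkkkwwwkkkkkk.............
242 ...............wwkkkkkkwwwwkkkk..............
243 ...............WWwkkkkkwWWwkkkk..............
244 ...............WWWkkkkkwWWwkkkk..............
245 ...............WWWwkkkkwwWWwkkk..............
246 ..............wWWWWwkkkwWWWwkkk..............
247 ..............WWWWWwkkkwWWWwkkk..............
248 ..............WWWWWwkkkwWWWwkkk..............
249 ..............WWWWWWwkkwWWWwkkk..............

[... 809 characters left out ...]
........wwwwkkkk.wwWWW..................
267 ..............wwww.kkwwwwWW..................
268 ..............www.....wwww...................
269 .............................................
270 .............................................
271 .............................................
272 .............................................
273 .............................................
274 .............................................
275 .............................................
[0.6, -0.294, 0.009] [207.6 253.5]
[0.61, -0.294, 0.009] [206.9 256.3]
[0.61, -0.294, 0.035] [205.5 250.9]
[0.65, -0.31, 0] [199.2 269.4]
[0.65, -0.31, 0.035] [197.  262.3]
[0.555, -0.314, 0.035] [202.4 235.7]
```

```bash
python3 - <<'E'
from fit import *
I=cv2.cvtColor(cv2.imread("pics/scene0.png"),cv2.COLOR_BGR2RGB); H=cv2.cvtColor(I,cv2.COLOR_RGB2HSV)
t=np.array([.1875,.596,.195]); d=np.array([.30,.954,0])
for z in(0,.02,.04): print(z,[np.round(px("scene",t+k*d+[0,0,z]),1) for k in(-.05,0,.05)])
for v in range(84,126,1):
    print(v,"".join("k" if H[v,u,2]<60 else "." for u in range(480,545)))
T=cv2.cvtColor(cv2.imread("pics/top_4.png"),cv2.COLOR_BGR2RGB) if 0 else None
s=r.read_state(); q=s["joint_positions"]; print(s["ee_pos"],s["width"])
E
```

```text
0 [array([484.4, 121. ]), array([501.2, 124.1]), array([518.3, 127.3])]
0.02 [array([486.7, 115.7]), array([503.7, 118.8]), array([521.1, 121.9])]
0.04 [array([489.1, 110.2]), array([506.3, 113.3]), array([523.9, 116.4])]
84 ....kkkkk.kkkkkkkkkkkkkkkkkkkkkkkkkkkkkkkkkkkkkkkkkkkkkkkkk......
85 ....kkkkk.kkkkkkkkkkkkkkkkkkkkkkkkkkkkkkkkkkkkkkkkkkkkkkkkkkkkkkk
86 ....kkkkkkkkkkkkkkkkkkkkkkkkkkkkkkkkkkkkkkkkkkkkk....kkkkkkkkkkkk
87 ....kkkkkkkkkkkkkkkkkkkkkkkkkkkkkkkkkkkkkkkkkkkk........k.kkkkkkk
88 ....kkkkkkkkkk..kkkkkkkkkkkkkkkkkkkkkkkkkkkkkkkk..............kkk
89 ....kkkkkkkkk........k.kkkkkkkkkkkkkkkkkkkkkkkkkk..............kk
90 ....kkkkkk..................kkkkkkkkkkkkkkkkkkkkkkk............kk
91 ...kkkkk..kkkkk.................k.kkkkkkkkkkkkkkkkkkkkkkkkk....kk
92 ...kkkkk..kkkkkkkkk.....................k..kkkkkkkkkkkkkkkkkkkkkk
93 ...kkkkk.kkkkkkkkkkk..............................kkkkkkkkkkkkkkk
94 ...kkkk..kkkkkkkkkk.................................kkkkkkkkkkkkk
95 ...kkkk.kkkkkkkkkkk.................................kkkkkkkkkkkkk
96 ...kkk.kkkkkkkkkkkk............................
[... 1404 characters left out ...]
...........
117 ........................................kkkkkk...................
118 ........................................kkkkk....................
119 .......................................kkkkkk....................
120 .......................................kkkkk.....................
121 .......................................kkkkk.....................
122 .......................................kkkk......................
123 ..........................................k......................
124 .................................................................
125 .................................................................
[ 0.59980264 -0.29419149  0.0090313 ] 0.008785362053418384
```

The dark tip pixels and the free closing both say the real fingertips are some 20-30 mm above the reported TCP, over the mould's top. I'll probe down gently with the fingers shut to measure it.

arm_command --xyz '[[0, 0, -0.002], [0, 0, -0.004], [0, 0, -0.005], [0, 0, -0.005]]' --rot '[[0, 0, 0], [0, 0, 0], [0, 0, 0], [0, 0, 0]]'

```text
time: 24.9
ee_pos: [0.6005, -0.2963, 0.0078]
eef_rot: [-0.034, 0.999, -0.001, 0.003]
ft_force: [-9.4, 2.1, 29.4]
width: 0.0007
grip_force: 14.3
```

Contact at TCP z ≈ 0.008 on the 35 mm top, so the tips really are about 26 mm behind the reported point. Back up, open, and go down to TCP z ≈ -0.012.

arm_command --xyz '[[0, 0, 0.005], [0, 0, 0.02], [0, 0, 0.035], [0, 0, 0.035], [0, 0, 0.035], [0, 0, 0.035], [0, 0, 0.035], [0, 0, 0.035], [0, 0, 0.035], [0, 0, 0.035]]' --rot '[[0, 0, 0], [0, 0, 0], [0, 0, 0], [0, 0, 0], [0, 0, 0], [0, 0, 0], [0, 0, 0], [0, 0, 0], [0, 0, 0], [0, 0, 0]]' --grip 1.0

```text
time: 25.73
ee_pos: [0.5995, -0.2942, 0.0386]
eef_rot: [-0.035, 0.999, -0.0, 0.002]
ft_force: [-0.6, 0.3, -0.6]
width: 0.059
grip_force: 0.0
```

arm_command --xyz '[[0, 0, -0.015], [0, 0, -0.028], [0, 0, -0.038], [0, 0, -0.045], [0, 0, -0.05], [0, 0, -0.051], [0, 0, -0.051]]' --rot '[[0, 0, 0], [0, 0, 0], [0, 0, 0], [0, 0, 0], [0, 0, 0], [0, 0, 0], [0, 0, 0]]'

```text
time: 26.32
ee_pos: [0.5996, -0.2943, -0.0123]
eef_rot: [-0.035, 0.999, -0.0, 0.002]
ft_force: [0.7, 0.1, 0.4]
width: 0.087
grip_force: 0.0
```

arm_command --xyz '[[0, 0, 0], [0, 0, 0], [0, 0, 0], [0, 0, 0], [0, 0, 0], [0, 0, 0], [0, 0, 0], [0, 0, 0], [0, 0, 0], [0, 0, 0]]' --rot '[[0, 0, 0], [0, 0, 0], [0, 0, 0], [0, 0, 0], [0, 0, 0], [0, 0, 0], [0, 0, 0], [0, 0, 0], [0, 0, 0], [0, 0, 0]]' --grip 0.0 --squeeze 20

```text
time: 27.15
ee_pos: [0.5998, -0.2944, -0.0119]
eef_rot: [-0.035, 0.999, -0.0, 0.002]
ft_force: [-0.4, -1.7, 2.7]
width: 0.0393
grip_force: 20.0
```

arm_command --xyz '[[0, 0, 0.01], [0, 0, 0.03], [0, 0, 0.06], [0, 0, 0.1], [0, 0, 0.14], [0, 0, 0.18], [-0.003, 0.03, 0.205], [-0.006, 0.07, 0.205], [-0.009, 0.11, 0.205], [-0.012, 0.15, 0.205], [-0.015, 0.19, 0.205], [-0.018, 0.23, 0.205], [-0.021, 0.27, 0.205], [-0.024, 0.31, 0.205], [-0.027, 0.35, 0.205], [-0.03, 0.39, 0.205], [-0.033, 0.43, 0.205], [-0.036, 0.46, 0.205], [-0.036, 0.47, 0.205], [-0.036, 0.47, 0.205]]' --rot '[[0, 0, 0], [0, 0, 0], [0, 0, 0], [0, 0, 0], [0, 0, 0], [0, 0, 0], [0, 0, 0], [0, 0, 0.01], [0, 0, 0.02], [0, 0, 0.03], [0, 0, 0.03], [0, 0, 0.03], [0, 0, 0.03], [0, 0, 0.03], [0, 0, 0.03], [0, 0, 0.03], [0, 0, 0.03], [0, 0, 0.03], [0, 0, 0.03], [0, 0, 0.03]]'

```text
time: 28.82
ee_pos: [0.5624, 0.1799, 0.1929]
eef_rot: [-0.053, 0.999, 0.0, 0.001]
ft_force: [0.4, -0.6, -2.0]
width: 0.0399
grip_force: 20.0
```

```bash
python3 - <<'E'
from fit import *
s=r.read_state(); print(s["time"],s["ee_pos"],R.from_quat(s["eef_rot"]).as_matrix().round(3).tolist(),s["joint_positions"].round(3),s["width"])
for c in("scene","top"):
    snap(c); show(c,["small_end_a","mould_small"],n=3)
E
```

```text
28.8167 [0.562431   0.17994018 0.19288978] [[-0.994, -0.106, 0.003], [-0.106, 0.994, 0.001], [-0.003, 0.0, -1.0]] [-0.759  0.263  0.45   1.585 -0.117  1.317  1.382] 0.039867449324013496
scene spot small_end_a 0.79 [0.516 0.17  0.221] [377. 186.]
scene spot small_end_a 0.77 [0.615 0.185 0.219] [387. 215.]
scene spot mould_small 0.4 [0.622 0.281 0.087] [415. 251.]
top spot small_end_a 0.72 [0.517 0.169 0.228] [159. 199.]
top spot mould_small 0.73 [0.569 0.174 0.204] [158. 180.]
```

arm_command --xyz '[[-0.003, 0.035, 0], [-0.006, 0.07, 0], [-0.008, 0.095, 0], [-0.008, 0.104, -0.01], [-0.008, 0.104, -0.03], [-0.008, 0.104, -0.055], [-0.008, 0.104, -0.075], [-0.008, 0.104, -0.088], [-0.008, 0.104, -0.094], [-0.008, 0.104, -0.096], [-0.008, 0.104, -0.096], [-0.008, 0.104, -0.096]]' --rot '[[0, 0, 0], [0, 0, 0], [0, 0, 0], [0, 0, 0], [0, 0, 0], [0, 0, 0], [0, 0, 0], [0, 0, 0], [0, 0, 0], [0, 0, 0], [0, 0, 0], [0, 0, 0]]'

```text
time: 30.12
ee_pos: [0.5565, 0.2798, 0.0983]
eef_rot: [-0.05, 0.999, 0.0, 0.003]
ft_force: [-0.0, 0.9, -1.6]
width: 0.0398
grip_force: 20.0
```

arm_command --xyz '[[0, 0, -0.001], [0, 0, -0.002], [0, 0, -0.003], [0, 0, -0.003]]' --rot '[[0, 0, 0], [0, 0, 0], [0, 0, 0], [0, 0, 0]]'

```text
time: 30.45
ee_pos: [0.5558, 0.2798, 0.0941]
eef_rot: [-0.05, 0.999, -0.0, 0.002]
ft_force: [-1.0, 0.3, -1.3]
width: 0.0398
grip_force: 20.0
```

arm_command --xyz '[[0, 0, -0.0005], [0, 0, -0.001], [0, 0, -0.0015], [0, 0, -0.0015], [0, 0, -0.0015]]' --rot '[[0, 0, 0], [0, 0, 0], [0, 0, 0], [0, 0, 0], [0, 0, 0]]'

```text
time: 30.87
ee_pos: [0.5559, 0.2798, 0.0931]
eef_rot: [-0.05, 0.999, -0.0, 0.002]
ft_force: [-3.6, -1.3, 6.1]
width: 0.04
grip_force: 20.0
```

Contact (about 8 N). Release, rise, back off.

arm_command --xyz '[[0, 0, 0], [0, 0, 0], [0, 0, 0], [0, 0, 0], [0, 0, 0], [0, 0, 0.005], [0, 0, 0.02], [0, 0, 0.05], [0, 0, 0.09], [0, 0, 0.13], [0, -0.03, 0.16], [0, -0.07, 0.16], [0, -0.11, 0.16], [0, -0.15, 0.16], [0, -0.19, 0.16], [0, -0.23, 0.16], [0, -0.27, 0.16], [0, -0.3, 0.16], [0, -0.3, 0.16]]' --rot '[[0, 0, 0], [0, 0, 0], [0, 0, 0], [0, 0, 0], [0, 0, 0], [0, 0, 0], [0, 0, 0], [0, 0, 0], [0, 0, 0], [0, 0, 0], [0, 0, 0], [0, 0, 0], [0, 0, 0], [0, 0, 0], [0, 0, 0], [0, 0, 0], [0, 0, 0], [0, 0, 0], [0, 0, 0]]' --grip 0.75

```text
time: 32.45
ee_pos: [0.5553, -0.0285, 0.2536]
eef_rot: [-0.045, 0.999, -0.001, 0.003]
ft_force: [-1.3, -0.5, -0.4]
width: 0.0652
grip_force: 0.0
```

```bash
python3 - <<'E'
from fit import *
ims={c:snap(c,c+"_5.png") for c in("scene","top")}
for c in ims: show(c,["small_end_a"],n=3)
edgefit(ims,"small",.095,.04,[.559,.278,.1],.14)
edgefit(ims,"medium",.13,.052,[.558,.278,.1],.105)
edgefit(ims,"large",.17,.066,[.561,.279,.1],.065)
for c in ims: show(c,["cup","jar","mallet","bat"],n=1)
E
```

```text
scene spot small_end_a 0.88 [0.508 0.273 0.121] [408. 211.]
scene spot small_end_a 0.63 [0.608 0.281 0.119] [417. 240.]
scene spot small_end_a 0.33 [0.559 0.279 0.022] [406. 247.]
top spot small_end_a 0.95 [0.514 0.279 0.127] [125. 214.]
top spot small_end_a 0.64 [0.602 0.284 0.123] [123. 180.]
small ('top',) [0.5566 0.2789 0.1033] 5.9 212.0
small ('scene',) [0.5602 0.2782 0.0938] 5.4 238.3
small ('scene', 'top') [0.559  0.2786 0.0992] 5.7 430.0
medium ('top',) [0.5468 0.2841 0.1149] 6.6 201.9
medium ('scene',) [0.5408 0.2857 0.0595] 3.4 210.4
medium ('scene', 'top') [0.5448 0.2851 0.0789] 4.5 382.0
large ('top',) [0.5523 0.2665 0.0985] 5.6 203.5
large ('scene',) [0.5656 0.2778 0.1146] 6.6 170.8
large ('scene', 'top') [0.5627 0.2653 0.1025] 5.9 331.2
scene spot cup 0.96 [ 0.669 -0.141 -0.001] [257. 278.]
scene spot jar 0.94 [ 0.689  0.077 -0.001] [336. 287.]
scene spot mallet 0.74 [ 0.747 -0.329 -0.   ] [185. 299.]
scene spot bat 0.88 [ 0.259 -0.36   0.001] [208. 176.]
top spot cup 0.7 [ 0.672 -0.144  0.001] [288. 154.]
top spot jar 0.74 [ 0.571  0.266 -0.003] [146. 202.]
top spot mallet 0.74 [ 0.74  -0.332 -0.001] [351. 125.]
top spot bat 0.89 [ 0.261 -0.359  0.002] [385. 294.]
```

```bash
python3 - <<'E'
from fit import *
for c in("scene","top"):
    A,B=[cv2.imread(f"pics/{c}_{k}.png").astype(int) for k in(2,5)]
    st=np.maximum(render([box(.13,.052,0,.04)],[.558,.2783,.098],c,.065),render([box(.17,.066,0,.045)],[.562,.279,.103],c,.02))
    sm=cv2.dilate(render([box(.095,.04,0,.035)],[.559,.2786,.1],c,.105),np.ones((5,5)))
    m=(cv2.dilate(st,np.ones((5,5)))>.5)&(sm<.5); d=np.abs(A-B).max(2)[m]; print(c,m.sum(),"mean",d.mean().round(1),"p95",np.percentile(d,95),"frac>30",(d>30).mean().round(3))
E
```

```text
scene 1614 mean 2.6 p95 5.0 frac>30 0.001
top 1557 mean 2.3 p95 4.0 frac>30 0.0
```

The lower two moulds did not move. The small one sits at (0.559,0.279), 5.7°, centred on the medium. Hand in.

```bash
python3 - <<'E'
from bench import r
print(r.close_job())
E
```

```text
the job is handed in; nothing more can be done
None
```

I leaned the medium mould on the rest, then laid it flat on the large one and set the small one on top. By the camera measurements all three are centred and aligned, and I handed the job in at about 33 s; the hand-in returned no verdict.

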